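Close the pocket of a display plinth with its tongued wooden cover

ROBOT

A 6-joint arm with a two-finger parallel gripper is mounted at the origin on the work surface. World frame = base frame: x ahead of the robot, y to its left, z up, the work surface at z = 0. Lengths are in m, angles in rad, forces in N, time in s.
With the tool pointing down it reaches from about 0.35 to 0.975 m from the base axis. Payload 4.9 kg.
Tool frame: the origin (TCP) lies midway between the tips of the shut fingers; the grasp point (between the pads) lies 19 mm behind it; x points along the fingers, y is the direction in which the jaws open and shut, and the axes are right-handed (so a half turn about x gives the same grasp; the last joint's range is limited). The gripper opens to 85 mm and grips with 20 to 120 N. Pads are 22 mm wide; open, the fingers measure 114 mm over their backs; the gripper's body (76 mm by 85 mm) begins 54 mm behind the grasp point. The pads swing forward as they close: fully open they stand 13 mm farther back than shut.
Start: joints at [1.092, 0.053, 1.613, -0, 1.476, -0.119], TCP at [0.22, 0.585, 0.231] pointing down, gripper open.
Joint ranges: [-3.01, 3.01], [-1.01, 2.22], [0.06, 2.58], [-1.02, 4.17], [0.09, 2.62], [-3.14, 3.14]. Speed limits (rad/s): [2.57, 2.57, 3.14, 3.14, 3.14, 3.14].

INTERFACE

Orientations are given as a rotation vector (axis times angle).
In Python, from station import ctrl gives the robot as it stands.
- The arm moves only by the shell command python3 -m handwheel 'ROWS' [FORCE]. ROWS is JSON, a list of rows, each a list of 3 entries, a list of its own where there are three numbers: the finger opening in m, from 0 to 0.0854, then the shift along the tool's x, y, z in m, then the turn, a rotation vector about the tool's x, y, z in degrees. In form: [[claw, [dx, dy, dz], [ax, ay, az]], ...]. A call has 1 to 10 rows; each row shifts and turns the commanded pose from where the row before left it, along the tool's axes as they then stand; what a row does not reach is not made up. A row lasts 1/12 s, in which the tool goes at most 41.7 mm and 7.16 degrees, less where a joint would pass 70% of its speed; a pose out of reach is approached as far as the arm can. A call with a gripper value outside its range is refused whole. The fingers move at their own pace and stop on an object; FORCE is the grip in N (left out, the last holds). Time passes only in rows, so rows that do not move let the fingers close. It gives the time, the measured TCP pose, the force and the opening at its end, in the units of the state.
- ctrl.get_obs(): the state, without advancing time (a new reading comes with each control period).
- ctrl.get_image(name): name is "side" or "top"; returns the picture (384x512x3 uint8, red, green, blue); there is no depth.
- ctrl.camera_params(name): a dict with "vertical_fov" (degrees; the focal length in pixels is half the picture's height over the tangent of half this angle, whatever the lens; pixels are square), "cx", "cy" (the principal point, pixels), "rvec" (rotation vector, rad) and "tvec" (3), from world to camera coordinates, as OpenCV has them. Camera axes: x right, y down, z forward; pixel columns grow to the right and rows downward; lengths in m; the calibration is good to about 2 mm. A picture is of the moment at which its call begins. camera_params takes no time and is no camera call.
- ctrl.finish_job(): hands the job in, once; it reports no verdict.
Trained networks look in the newest picture that a camera, given by its name, has taken for a name from the list of things; names that differ only in an ending like _2 or _b are one class to them, and where a whole thing is asked for, a point or a joint stands for the part that bears it (a point fixed in the world has none). Each returns a list of dicts, best first, with "score" (0 to 1); they miss things now and then, are a little off and sometimes report something else, mostly with a low value. They report only what shows in the picture. A call takes as long as a camera call. They do not tell look-alikes from the thing itself.
- ctrl.look_for(thing, camera): "box" ([centre column, centre row, width, height] in pixels, round what is visible of it).
- ctrl.silhouettes(thing, camera): "mask" (384x512 bool, what is visible of it) and "box" ([centre column, centre row, width, height] in pixels, round what is visible of it).
- ctrl.tip_of(thing, camera): "centre" ([row, column] in pixels: a listed point, or the origin of a listed thing).
The state is a dict: "t": time; "q": joint angles; "dq": joint speeds; "effort": joint torques, N m; "tool_pos": TCP position; "tool_rot": TCP orientation; "contact_force": force on the tool from outside, world axes, zero at the start; "wrist_torque": the same for the moment, N m; "opening": finger opening in m.
Only numpy, scipy, OpenCV 4.12 (cv2) and the standard library are available. Lean on these libraries where they do the work, as an engineer would, in place of code of your own. Each camera call takes 0.05 s, during which the arm holds its last target.

TASK

Take the wooden cover with the upright grip bar and the thin tongue out of the slotted rack and close the pocket of the dark display plinth with it: its tongue fully in under the plinth's overhanging lip, grip bar up, lying down flat and flush with the frame, and let go. Standing in the rack it can be taken only by its upper, tongued end, so lay it down (the cork mat is kept clear for that) and take it again by its grip bar. Leave everything else where it stands.

Things in the scene. Friction and masses are not known exactly. Their poses are not given: they have to be found in the camera images.
- cover_mid (a point): Middle of the cover, a loose brown wooden plate of 0.1-0.17 kg: slab 95 long x 80 wide x 10 mm thick, plus on one end a tongue 15 long x 80 wide x 6 mm thick, flush with the underside (110 mm overall). Point: middle of the 110 mm, of the width and of the 10 mm thickness. Own z: along the length to the tongue; own x: out of the top face, which bears the grip; own y: across the width.
- cover_grip (a point): Centre of the cover's grip bar, which stands 32 mm out of the top face: 14 mm along the cover's length x 46 mm across it; pinch it over the 14 mm. Point: 16 mm above the top face, mid-width, 65 mm from the tongue's edge, 45 mm from the other end. Axes as the cover's.
- cover_tongue (a point): Middle of the tongue's edge: 55 mm along own z from cover_mid and 2 mm towards the underside. Axes as the cover's. At the start the tongue is uppermost: the cover stands in one of the three rack slots, own z up (leaning up to 4 degrees), grip facing the rack's +x. Full 10 mm thickness begins 15 mm below this edge, the grip bar 58 mm below it.
- pocket (a point): Centre of the pocket's floor, 30 mm above the table, in the fixed dark wooden plinth (176 x 150 mm, 50 mm high). Pocket: 113 long (own x) x 84 wide (own y) x 10 mm deep; frame top 40 mm above the table. Over its -x end (robot's side) hangs a lip for the tongue, reaching 12 mm in over the full width, underside 12 mm above the floor, 8 mm thick; 101 mm stays open. Own z up; yaw within 0.3.
- lip_edge (a point): Middle of the lip's free edge, half-way up its 8 mm thickness: 44.5 mm to -x of the pocket's centre and 16 mm above its floor.
- rack: Fixed plywood rack, 200 (own x) x 110 mm (own y); origin under its centre, on the table. Three slots along own y, at own x = -60, 0, +60 mm, each 12 wide x 88 mm long, floor 10 mm above the table; ribs and end walls reach 40 mm above the table. Yaw within 0.3. The rack stands left and the plinth right, or the other way round.
- mat: Fixed cork mat, 200 (own x) x 150 (own y) x 2 mm, origin at its underside's centre, on the table between rack and plinth; kept clear for putting the cover down.
- board_a_mid (a point): Centre of a plain wooden board, 80 wide x 85 high x 10 mm, standing in a rack slot. Leave it.
- board_b_mid (a point): Centre of a narrow wooden board, 50 wide x 100 high x 10 mm, standing in a rack slot. Leave it.
- wax_mid (a point): Half-way up an amber glass bottle, 52 mm across, 120 mm high. Leave it.
- tape_mid (a point): Centre of a roll of clear tape lying flat, 90 mm across, 40 mm high. Leave it.
- stand_mid (a point): Half-way up a small round wooden vase stand, 80 mm across, 40 mm high. Leave it.
- driver: A screwdriver lying on the table, about 200 mm long, 30 mm thick at most; origin under its middle, handle to own -x. Leave it.
- pot_mid (a point): Half-way up a white ceramic cup, 68 mm across, 80 mm high. Leave it.
- tin_mid (a point): Half-way up a metal tin, 66 mm across, 55 mm high. Leave it.
Mind the look-alikes: they are no part of the job. Leave any blue look-alike of the part that bears pocket alone.

How it is judged:
By the outcome, as a careful person would: the job done as asked, in the order asked, and still so for the second after the job is handed in, with the robot touching nothing.
It also fails if it takes over 59 s, if anything falls off the work surface, if the arm or the gripper's body presses on something with over 40 N, if the wrist force passes 120 N, or if a joint passes its speed limit or range.

## Working session

There is one attempt and no reset: what is moved stays moved. The work goes in short steps, Python scripts to look and compute and a shell command to move; the robot and the scene stay as the last step left them, time stands still between calls to the robot, and variables do not carry over. Pictures are saved under pics/ and viewed, and the job is handed in when it is done.

```bash
ls; mkdir -p pics
cat > h.py <<'E'
import numpy as np, cv2
from scipy.spatial.transform import Rotation as R
from station import ctrl
def cam(n):
    p=ctrl.camera_params(n); f=192/np.tan(np.radians(p['vertical_fov'])/2)
    K=np.array([[f,0,p['cx']],[0,f,p['cy']],[0,0,1]]); Rm=R.from_rotvec(p['rvec']).as_matrix()
    return K,Rm,np.array(p['tvec'])
def ray(n,uv):
    K,Rm,t=cam(n); d=Rm.T@np.linalg.solve(K,[uv[0],uv[1],1.]); return -Rm.T@t,d/np.linalg.norm(d)
def onz(n,uv,z):
    c,d=ray(n,uv); return c+d*(z-c[2])/d[2]
def proj(n,P):
    K,Rm,t=cam(n); q=(np.atleast_2d(P)@Rm.T+t)@K.T; return q[:,:2]/q[:,2:]
def tri(uv1,uv2,n1='side',n2='top'):
    a,d=ray(n1,uv1);b,e=ray(n2,uv2)
    s=np.linalg.lstsq(np.c_[d,-e],b-a,rcond=None)[0]
    p,q=a+s[0]*d,b+s[1]*e; return (p+q)/2,np.linalg.norm(p-q)
def save(n,name,crop=None,scale=1):
    im=ctrl.get_image(n)[:,:,::-1]
    if crop: x0,y0,x1,y1=crop; im=im[y0:y1,x0:x1]
    im=cv2.resize(im,None,fx=scale,fy=scale,interpolation=cv2.INTER_CUBIC)
    cv2.imwrite('pics/'+name,im)
E
python3 - <<'E'
from h import *
for n in('side','top'):
    print(ctrl.camera_params(n), ray(n,(256,192)))
    save(n,n+'0.png',scale=1.5)
print(ctrl.get_obs())
E
```

```text
pics
{'vertical_fov': 47.57003238210545, 'cx': 256.467728757598, 'cy': 186.49397355655515, 'rvec': array([ 1.9779514 , -0.84972063,  0.50349244]), 'tvec': array([-0.38278488,  0.25703187,  0.99770945])} (array([-0.27727355, -0.76373958,  0.74015878]), array([ 0.62828689,  0.57394708, -0.52520504]))
{'vertical_fov': 55.27396105066936, 'cx': 248.64605425626888, 'cy': 192.97429314529413, 'rvec': array([ 2.13829718, -2.17375669,  0.15542101]), 'tvec': array([-0.01726253,  0.50247107,  0.95058796])} (array([ 0.37013736, -0.01520612,  1.00953443]), array([ 0.13631924, -0.03056677, -0.99019328]))
{'t': 0.1, 'q': array([ 1.09202139e+00,  5.32877748e-02,  1.61418327e+00,  9.25353068e-06,
        1.47601192e+00, -1.19001373e-01]), 'dq': array([ 0.0008703 , -0.00123211, -0.00332696,  0.0012554 ,  0.00070346,
       -0.00038712]), 'effort': array([-4.18558138e-04, -3.94906926e+01, -3.71360064e+01, -2.01089538e-04,
        3.96533564e-03,  3.55862060e-07]), 'tool_pos': array([0.21976883, 0.5844696 , 0.23017199]), 'tool_rot': array([ 0.28088924,  1.55286643, -0.28373542]), 'contact_force': array([ 1.0982866 ,  0.57995527, -1.04001649]), 'wrist_torque': array([-0.02384591,  0.03663542, -0.0582448 ]), 'opening': 0.08533235699722314}
```

View pics/side0.png

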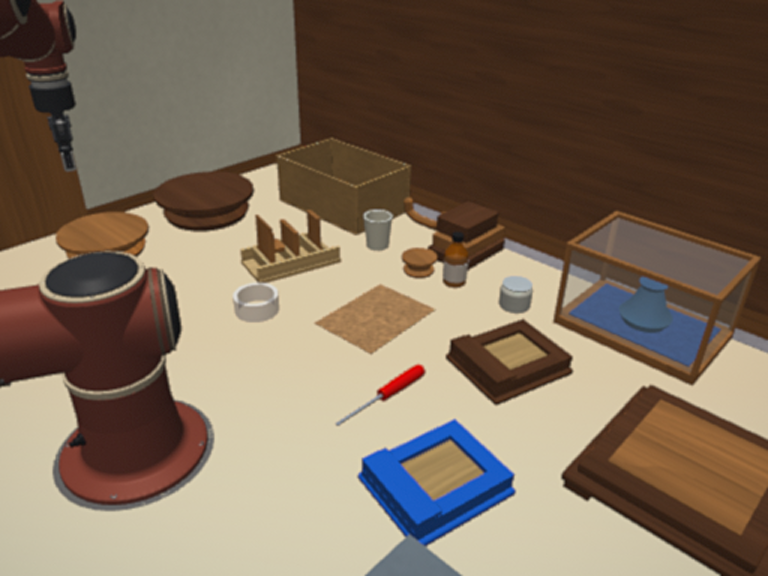

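View pics/top0.png

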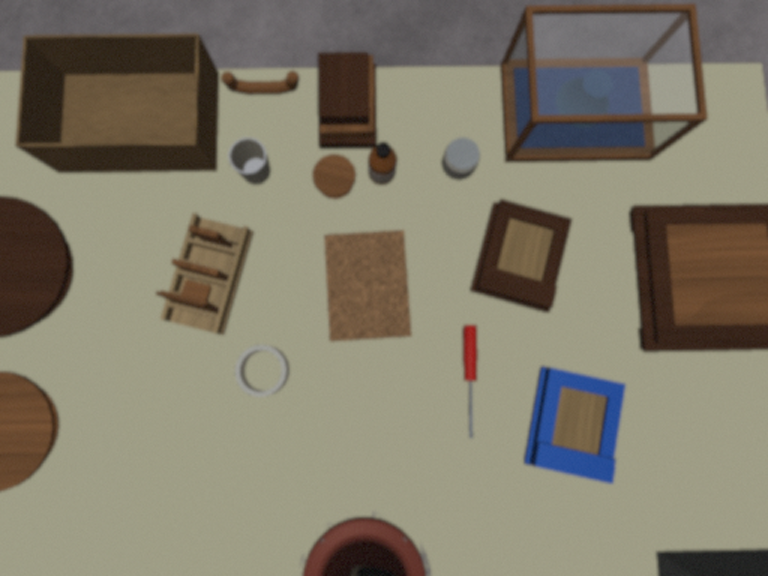

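Run:
```python
from h import *
save('side','side1.png',(150,130,240,190),8)
save('top','top1.png',(95,135,175,225),8)
for th in('cover_mid','cover_grip','cover_tongue','pocket','lip_edge','rack','mat','board_a_mid','board_b_mid'):
    for n in('side','top'):
        r=ctrl.tip_of(th,n); print(th,n,[(np.round(x['centre'][::-1],1),round(x['score'],2)) for x in r[:4]])
```

```text
cover_mid side [(array([177., 163.]), 0.89), (array([342. , 193.9]), 0.48)]
cover_mid top [(array([127.6, 200.5]), 0.58)]
cover_grip side [(array([183.3, 163.3]), 0.89), (array([256.4, 268.1]), 0.4), (array([173.4, 150.3]), 0.28)]
cover_grip top []
cover_tongue side [(array([172.3, 148. ]), 0.75)]
cover_tongue top [(array([120.2, 195. ]), 0.68)]
pocket side [(array([291.4, 315.5]), 0.97), (array([341.1, 238.3]), 0.79), (array([326. , 237.7]), 0.61)]
pocket top [(array([388.6, 279.4]), 0.78), (array([346.4, 166.1]), 0.77)]
lip_edge side [(array([275.9, 319.3]), 0.79), (array([327.5, 237.2]), 0.74), (array([342.6, 238.6]), 0.29)]
lip_edge top [(array([384.2, 295.6]), 0.94), (array([344.6, 182.6]), 0.91), (array([223.4, 119.2]), 0.37)]
rack side [(array([195. , 176.7]), 0.86), (array([343.2, 192.3]), 0.68)]
rack top [(array([138. , 181.9]), 0.85)]
mat side [(array([246.9, 211.7]), 0.93), (array([325.4, 234.4]), 0.63)]
mat top [(array([244.5, 192. ]), 0.57)]
board_a_mid side [(array([193. , 162.3]), 0.76)]
board_a_mid top [(array([131.3, 177.2]), 0.64)]
board_b_mid side [(array([208.6, 157.1]), 0.45)]
board_b_mid top [(array([137.2, 154.3]), 0.64)]
```

View pics/side1.png

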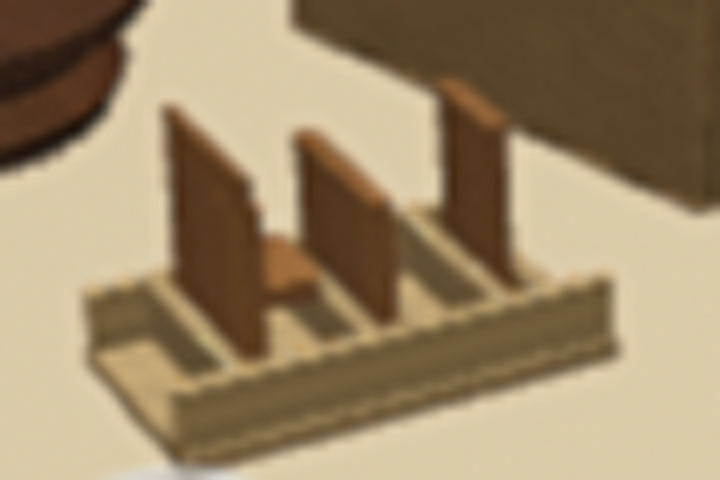

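View pics/top1.png

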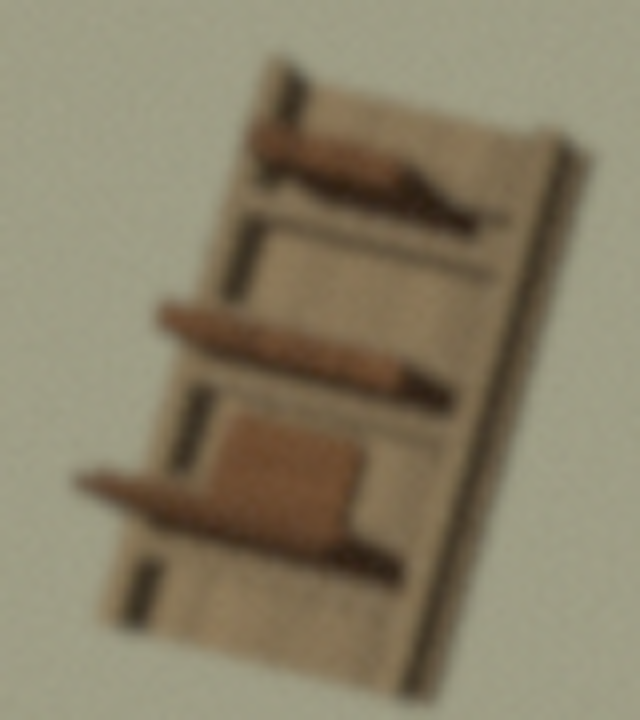

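Run:
```python
from h import *
print('tongue',tri((172.3,148),(120.2,195)),'mid',tri((177,163),(127.6,200.5)))
print('pocket',tri((341.1,238.3),(346.4,166.1)),'lip',tri((327.5,237.2),(344.6,182.6)))
print('rack',tri((195,176.7),(138,181.9)),onz('top',(138,181.9),0),onz('side',(195,176.7),0))
print('mat',onz('top',(244.5,192),0),onz('side',(246.9,211.7),0))
```

```text
tongue (array([0.48573169, 0.29587615, 0.11322796]), np.float64(0.014764404637765734)) mid (array([0.48410798, 0.28867146, 0.06175597]), np.float64(0.0012188030011718249))
pocket (array([ 0.57631998, -0.2987105 ,  0.01489859]), np.float64(0.002192482464306492)) lip (array([ 0.52671014, -0.28515251,  0.03861088]), np.float64(0.003313830511135108))
rack (array([ 0.54764103,  0.28329407, -0.01394556]), np.float64(0.006823590283992233)) [0.54269548 0.28145951 0.        ] [0.53471527 0.26149152 0.        ]
mat [ 0.50962628 -0.01440779  0.        ] [ 0.50636368 -0.01234783  0.        ]
```

Run:
```python
from h import *
save('side','side2.png',(285,205,395,275),7)
save('top','top2.png',(305,125,390,215),7)
```

```text
(no output)
```

View pics/side2.png

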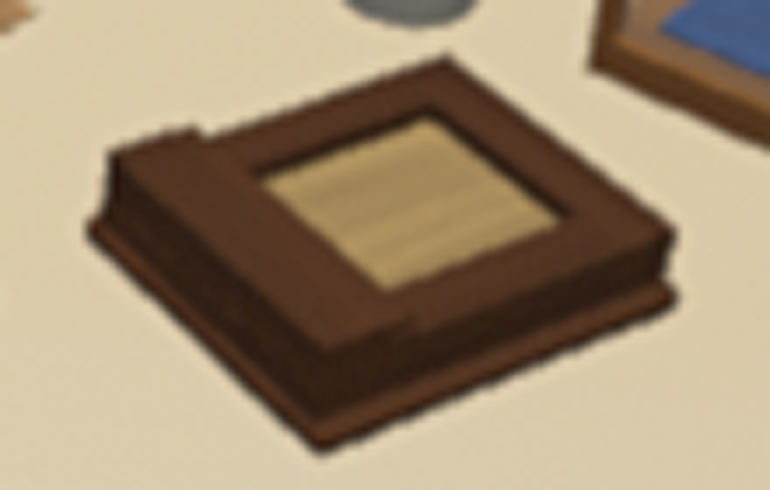

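View pics/top2.png

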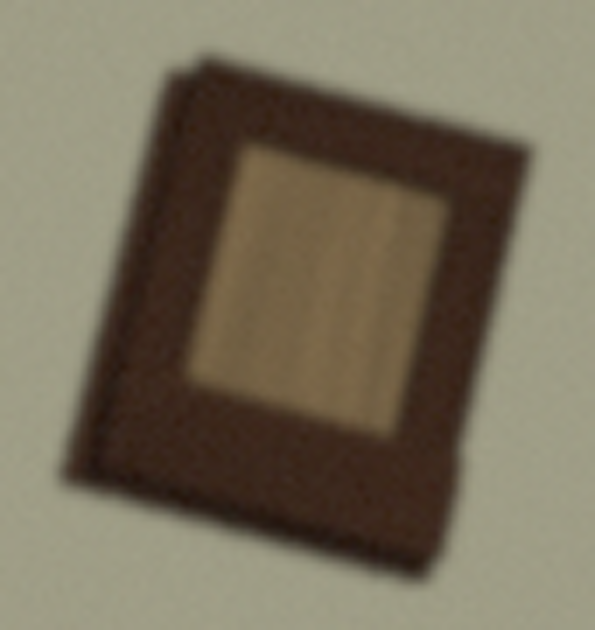

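```bash
cat > fit.py <<'E'
from h import *
from scipy.optimize import minimize
S=8
def rend(n,polys,box):
    x0,y0,x1,y1=box; m=None
    for P in polys:
        uv=(proj(n,P)-[x0,y0]+.5)*S-.5
        hull=cv2.convexHull(uv.astype(np.float32))[:,0]
        k=np.zeros(((y1-y0)*S,(x1-x0)*S),np.uint8)
        cv2.fillConvexPoly(k,np.round(hull*16).astype(np.int32),1,shift=4)
        m=k if m is None else m&k
    m=cv2.resize(m.astype(np.float32),(x1-x0,y1-y0),interpolation=cv2.INTER_AREA)
    return cv2.GaussianBlur(m,(0,0),0.7)
def T(p,L,z0=0):
    c,s=np.cos(p[2]),np.sin(p[2]); L=np.array(L,float)
    return np.c_[p[0]+c*L[:,0]-s*L[:,1],p[1]+s*L[:,0]+c*L[:,1],L[:,2]]
def rect(x0,x1,y0,y1,z): return [(x0,y0,z),(x1,y0,z),(x1,y1,z),(x0,y1,z)]
def pocketpolys(p):
    w=.042
    return [T(p,rect(-.0565,.0565,-w,w,.03)),T(p,rect(-.2,.0565,-w,w,.04)),T(p,rect(-.0445,.3,-.2,.2,.05)),T(p,rect(-.0445,.3,-.2,.2,.042))]
E
python3 - <<'E'
from fit import *
np.save('side_a.npy',np.mean([ctrl.get_image('side').astype(float) for _ in range(4)],0))
np.save('top_a.npy',np.mean([ctrl.get_image('top').astype(float) for _ in range(4)],0))
boxes={'side':(310,212,375,255),'top':(325,138,378,196)}
def cost(p,ns):
    c=0
    for n in ns:
        x0,y0,x1,y1=boxes[n]; g=np.load(n+'_a.npy')[y0:y1,x0:x1,1]
        m=rend(n,pocketpolys(p),boxes[n])
        # mask only near patch: exclude bright table by own region: dilate model
        near=(cv2.dilate(m,np.ones((7,7)))>.05)
        lo=np.median(g[near&(m<.02)]); hi=np.median(g[m>.98])
        c+=np.mean((np.clip((g-lo)/(hi-lo),-.1,1.1)-m)[near]**2)
    return c
for ns in(['side'],['top'],['side','top']):
    best=min((minimize(cost,[.57,-.295,y],args=(ns,),method='Nelder-Mead',options=dict(initial_simplex=[[.57,-.295,y],[.58,-.295,y],[.57,-.285,y],[.57,-.295,y+.1]],xatol=1e-5)) for y in(-.3,-.2,-.1)),key=lambda r:r.fun)
    print(ns,best.x,best.fun)
print(ctrl.get_obs()['t'])
E
```

```text
['side'] [ 0.56549701 -0.30032155 -0.30652747] 0.004704800019260572
['top'] [ 0.56515063 -0.29951214 -0.28807064] 0.0030682861051886446Traceback (most recent call last):
  File "<stdin>", line 16, in <module>
  File "<stdin>", line 16, in <genexpr>
    res = _minimize_neldermead(fun, x0, args, callback, bounds=bounds,
                               **options)
    fxr = func(xr)
    fx = function(np.copy(x), *(wrapper_args + args))
  File "<stdin>", line 9, in cost
  File "fit.py", line 7, in rend
    uv=(proj(n,P)-[x0,y0]+.5)*S-.5
        ~~~~^^^^^
  File "h.py", line 13, in proj
    K,Rm,t=cam(n); q=(np.atleast_2d(P)@Rm.T+t)@K.T; return q[:,:2]/q[:,2:]
           ~~~^^^
  File "h.py", line 5, in cam
    p=ctrl.camera_params(n); f=192/np.tan(np.radians(p['vertical_fov'])/2)
ValueError: time passes only in moves, steps and waits
```

```bash
python3 - <<'E'
s=open('h.py').read()
s=s.replace("def cam(n):\n","import json,os\ndef cam(n):\n    fn='cam_%s.npz'%n\n    if os.path.exists(fn):\n        z=np.load(fn); return z['K'],z['R'],z['t']\n",1)
s=s.replace("    return K,Rm,np.array(p['tvec'])","    np.savez(fn,K=K,R=Rm,t=p['tvec']); return K,Rm,np.array(p['tvec'])")
s=s.replace("import json,os\ndef cam","import json,os,functools\n@functools.cache\ndef cam")
open('h.py','w').write(s)
E
cat >> fit.py <<'E'
def slabbox(a,b): 
    return np.array([(x,y,z) for x in(a[0],b[0]) for y in(a[1],b[1]) for z in(a[2],b[2])],float)
# cover in own frame, origin cover_mid
PARTS=[slabbox((-.005,-.04,-.055),(.005,.04,.04)),slabbox((-.005,-.04,.04),(.001,.04,.055)),slabbox((.005,-.023,-.017),(.037,.023,-.003))]
def cov_rot(p,parts=PARTS,zc=.01,zcut=.0):
    # standing: p=x,y (at bottom),yaw,lean
    Rm=R.from_euler('z',p[2])*R.from_euler('y',p[3])
    return [Rm.apply(P+[0,0,.055])+[p[0],p[1],zc] for P in parts]
def union(n,hulls,box):
    return np.max([rend(n,[h],box) for h in hulls],0)
E
python3 - <<'E'
from fit import *
a=np.load('top_a.npy')[:,:,:];b=np.load('side_a.npy')
for n,im,box in(('top',a,(97,186,152,214)),('side',b,(165,138,195,178))):
    x0,y0,x1,y1=box;c=im[y0:y1,x0:x1]; r=c[:,:,0]-c[:,:,2]; q=r/(c.sum(2)+1)
    print(n,q.min(),q.max()); cv2.imwrite('pics/seg_%s.png'%n,cv2.resize(np.clip((q-q.min())/(q.max()-q.min())*255,0,255).astype(np.uint8),None,fx=10,fy=10,interpolation=0))
E
```

```text
top 0.0528071150639244 0.2982456140350877
side 0.07893660531697341 0.3592375366568915
```

View pics/seg_top.png

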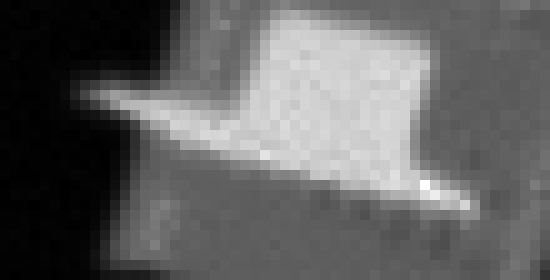

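View pics/seg_side.png

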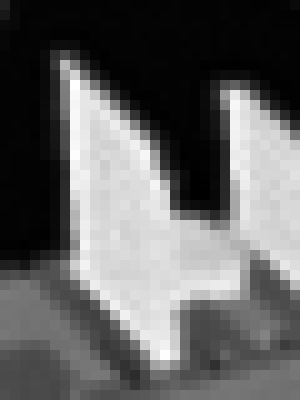

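```bash
cat > fc.py <<'E'
from fit import *
def q_of(im): return (im[:,:,0]-im[:,:,2])/(im.sum(2)+1)
parts=[slabbox((-.005,-.04,-.025),(.005,.04,.04)),PARTS[1],PARTS[2]]
boxes={'top':(97,186,152,214),'side':(160,138,187,178)}
lv={'top':(.15,.24),'side':(.17,.30)}
def cost(p,ns):
    c=0
    for n in ns:
        x0,y0,x1,y1=boxes[n]; q=q_of(np.load(n+'_a.npy'))[y0:y1,x0:x1]
        m=union(n,cov_rot(p,parts),boxes[n]); g=np.clip((q-lv[n][0])/(lv[n][1]-lv[n][0]),0,1)
        c+=np.mean((g-m)**2)
    return c
E
python3 - <<'E'
from fc import *
for ns in(['side'],['top'],['side','top']):
  best=None
  for y in(-.3,-.2):
   for l in(-.04,.04):
    s=np.array([.486,.283,y,l]); sim=np.vstack([s]+[s+d for d in np.diag([.01,.01,.1,.04])])
    r=minimize(cost,s,args=(ns,),method='Nelder-Mead',options=dict(initial_simplex=sim,xatol=1e-5,maxiter=250))
    if best is None or r.fun<best.fun: best=r
  p=best.x; tg=cov_rot(p,[np.array([[-.002,0,.055],[0,0,.03]])])[0]
  print(ns,p.round(4),best.fun.round(5),'tongue',tg[0].round(4))
o=ctrl.get_obs();print(o['t'],R.from_rotvec(o['tool_rot']).as_matrix().round(3))
E
```

```text
['side'] [ 0.4816  0.2851 -0.3407  0.0041] 0.03966 tongue [0.4801 0.2856 0.12  ]
['top'] [ 0.4822  0.2902 -0.2809 -0.0114] 0.01945 tongue [0.4791 0.2911 0.12  ]
['side', 'top'] [ 0.4818  0.2891 -0.3135  0.0118] 0.07177 tongue [0.4812 0.2894 0.12  ]
1.6 [[ 0.     0.352  0.936]
 [ 0.     0.936 -0.352]
 [-1.     0.     0.   ]]
```

```bash
python3 -m handwheel '[[0.045,[0,-0.0185,0.0348],[0,0,0]],[0.045,[0,-0.0185,0.0348],[0,0,0]],[0.045,[0,-0.0185,0.0348],[0,0,0]],[0.045,[0,-0.0185,0.0348],[0,0,0]],[0.045,[0,-0.0185,0.0348],[0,0,0]],[0.045,[0,-0.0185,0.0348],[0,0,0]],[0.045,[0,-0.0185,0.0348],[0,0,0]],[0.045,[0,-0.0185,0.0348],[0,0,0]],[0.045,[0,-0.0185,0.0348],[0,0,0]],[0.045,[0,-0.0185,0.0348],[0,0,0]]]' 60
python3 -m handwheel '[[0.045,[0,0,0],[7.1,0,0]],[0.045,[0,0,0],[7.1,0,0]],[0.045,[0,0,0],[7.1,0,0]],[0.045,[0,0,0],[7.1,0,0]],[0.045,[0,0,0],[7.1,0,0]],[0.045,[0,0,0],[7.1,0,0]],[0.045,[0,0,0],[7.1,0,0]],[0.045,[0,0,0],[7.1,0,0]],[0.045,[0,0,0],[7.1,0,0]],[0.045,[0,0,0],[7.1,0,0]]]'
python3 -m handwheel '[[0.045,[0,0,0],[7.1,0,0]],[0.045,[0,0,0],[7.1,0,0]],[0.045,[0,0,0],[0.8,0,0]],[0.045,[0,0,0],[0,0,0]]]'
cat > st.py <<'E'
from h import *
o=ctrl.get_obs(); M=R.from_rotvec(o['tool_rot']).as_matrix()
print('t',o['t'],'pos',o['tool_pos'].round(4),'q',o['q'].round(3),'F',o['contact_force'].round(1),'op',round(o['opening'],4)); print(M.round(3))
import sys
if len(sys.argv)>3: print('tool shift',(M.T@(np.array(sys.argv[1:4],float)-o['tool_pos'])).round(4))
E
python3 st.py .481 .289 .2
```

```text
t: 2.43
tool_pos: [0.4816, 0.2877, 0.2316]
tool_rot: [0.283, 1.552, -0.282]
contact_force: [1.0, 0.6, 0.2]
opening: 0.0449
t: 3.27
tool_pos: [0.4806, 0.2893, 0.2314]
tool_rot: [1.235, 1.193, -1.234]
contact_force: [0.1, 0.4, 0.7]
opening: 0.0446
t: 3.6
tool_pos: [0.4806, 0.2893, 0.2313]
tool_rot: [1.418, 1.059, -1.418]
contact_force: [-0.3, 0.2, -0.3]
opening: 0.0451
t 3.6 pos [0.4806 0.2893 0.2313] q [ 0.409 -0.1    1.763  0.     1.479  0.697] F [-0.3  0.2 -0.3] op 0.0451
[[ 0.     0.959 -0.284]
 [ 0.    -0.284 -0.959]
 [-1.     0.    -0.   ]]
tool shift [0.0313 0.0005 0.0002]
```

```bash
python3 -m handwheel '[[0.045,[0.035,0,0],[0,0,0]],[0.045,[0.035,0,0],[0,0,0]],[0.045,[0.015,0,0],[0,0,0]],[0.045,[0,0,0],[0,0,0]]]'
python3 - <<'E'
from h import *
save('side','side3.png',(140,90,240,180),7)
save('top','top3.png',(85,125,175,225),6)
E
```

```text
t: 3.93
tool_pos: [0.4775, 0.2879, 0.1409]
tool_rot: [1.41, 1.062, -1.426]
contact_force: [-0.5, -0.1, -1.2]
opening: 0.0449
```

View pics/side3.png

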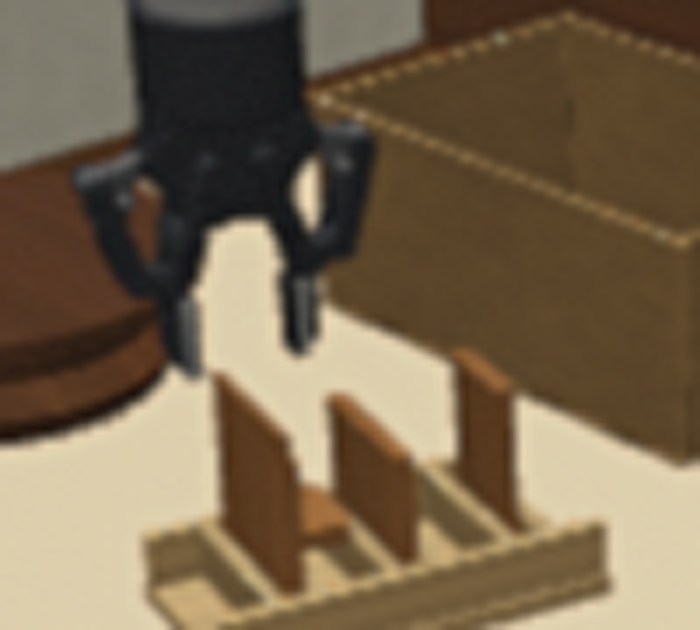

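View pics/top3.png

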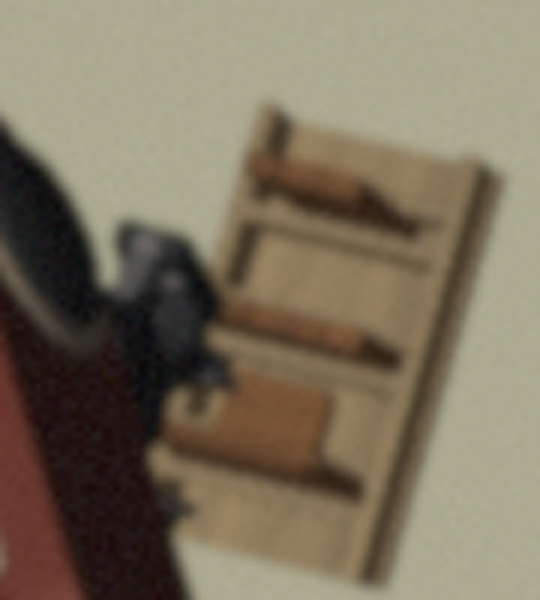

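```bash
python3 -m handwheel '[[0.045,[0,0,0],[0,0,0]],[0.045,[0,0,0],[0,0,0]]]'
python3 st.py .481 .289 .074
python3 - <<'E'
from h import *
print(proj('side',[[.481,.289,.12],[.4806,.289,.14]]),proj('top',[[.481,.289,.12]]))
E
```

```text
t: 4.2
tool_pos: [0.4821, 0.2899, 0.1489]
tool_rot: [1.422, 1.057, -1.415]
contact_force: [0.1, 0.7, 0.7]
opening: 0.045
t 4.2 pos [0.4821 0.2899 0.1489] q [ 0.409 -0.033  1.84   0.     1.33   0.698] F [0.1 0.7 0.7] op 0.045
[[ 0.004  0.958 -0.285]
 [ 0.002 -0.285 -0.958]
 [-1.     0.003 -0.003]]
tool shift [ 0.0749 -0.001   0.0014]
[[174.59652387 147.32396476]
 [174.00091978 141.72782735]] [[119.9773226  198.85612182]]
```

```bash
python3 -m handwheel '[[0.045,[0.025,0,0],[0,0,0]],[0.045,[0.025,0,0],[0,0,0]],[0.045,[0.015,0,0],[0,0,0]],[0.045,[0.008,0,0],[0,0,0]],[0.045,[0,0,0],[0,0,0]],[0.045,[0,0,0],[0,0,0]]]'
python3 st.py .481 .289 .074
python3 - <<'E'
from h import *
save('side','side4.png',(140,90,240,180),7)
E
```

```text
t: 4.7
tool_pos: [0.4814, 0.2896, 0.0745]
tool_rot: [1.421, 1.057, -1.418]
contact_force: [-0.0, -0.2, 0.8]
opening: 0.0448
t 4.7 pos [0.4814 0.2896 0.0745] q [ 0.409  0.053  1.888 -0.     1.199  0.699] F [-0.  -0.2  0.8] op 0.0448
[[ 0.002  0.958 -0.286]
 [ 0.001 -0.286 -0.958]
 [-1.     0.001 -0.001]]
tool shift [ 0.0005 -0.0002  0.0007]
```

View pics/side4.png

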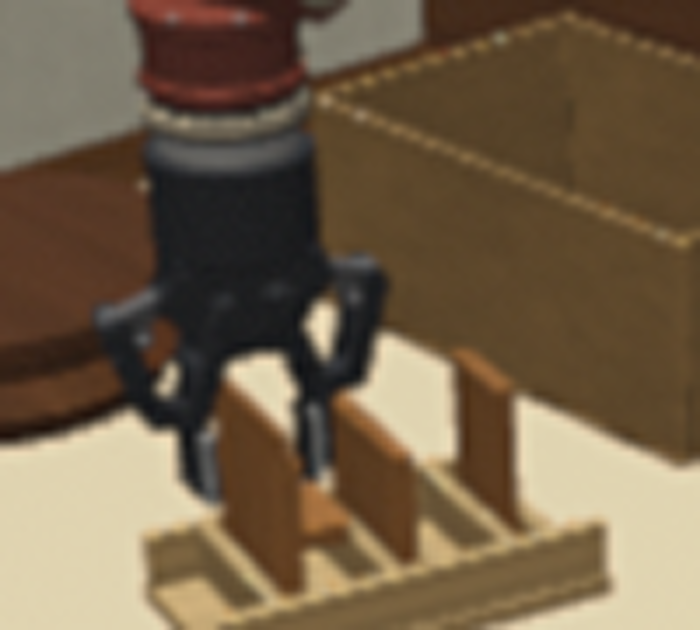

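```bash
python3 -m handwheel '[[0,[0,0,0],[0,0,0]],[0,[0,0,0],[0,0,0]],[0,[0,0,0],[0,0,0]],[0,[0,0,0],[0,0,0]],[0,[0,0,0],[0,0,0]],[0,[0,0,0],[0,0,0]]]' 60
python3 st.py
```

```text
t: 5.25
tool_pos: [0.4809, 0.2899, 0.0747]
tool_rot: [1.42, 1.059, -1.418]
contact_force: [-2.9, 0.6, 6.7]
opening: 0.0094
t 5.25 pos [0.4809 0.2899 0.0747] q [4.100e-01 5.200e-02 1.888e+00 1.000e-03 1.200e+00 6.990e-01] F [-2.9  0.6  6.7] op 0.0094
[[ 0.     0.958 -0.285]
 [ 0.001 -0.285 -0.958]
 [-1.     0.    -0.001]]
```

```bash
python3 -m handwheel '[[0,[-0.01,0,0],[0,0,0]],[0,[-0.02,0,0],[0,0,0]],[0,[-0.03,0,0],[0,0,0]],[0,[-0.03,0,0],[0,0,0]],[0,[-0.03,0,0],[0,0,0]],[0,[-0.03,0,0],[0,0,0]],[0,[0,0,0],[0,0,0]]]'
python3 st.py
python3 - <<'E'
from h import *
save('side','side5.png',(120,60,240,180),5)
E
```

```text
t: 5.83
tool_pos: [0.4839, 0.2906, 0.2317]
tool_rot: [1.43, 1.054, -1.408]
contact_force: [0.6, 0.5, 0.1]
opening: 0.0094
t 5.8333 pos [0.4839 0.2906 0.2317] q [ 0.409 -0.1    1.763 -0.     1.466  0.699] F [0.6 0.5 0.1] op 0.0094
[[ 0.012  0.958 -0.286]
 [ 0.005 -0.286 -0.958]
 [-1.     0.01  -0.008]]
```

View pics/side5.png

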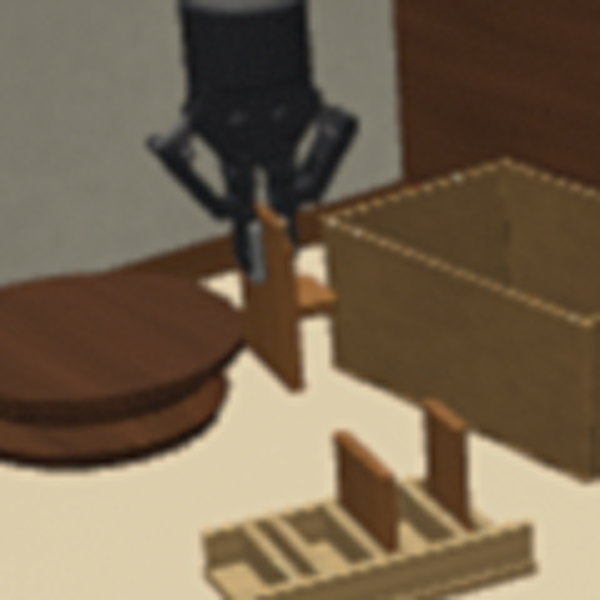

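```bash
python3 -m handwheel '[[0,[0,0.0145,0.0343],[0,0,0]],[0,[0,0.0145,0.0343],[0,0,0]],[0,[0,0.0145,0.0343],[0,0,0]],[0,[0,0.0145,0.0343],[0,0,0]],[0,[0,0.0145,0.0343],[0,0,0]],[0,[0,0.0145,0.0343],[0,0,0]],[0,[0,0.0145,0.0343],[0,0,0]],[0,[0,0.0145,0.0343],[0,0,0]],[0,[0,0,0],[-7,0,0]],[0,[0,0,0],[0,0,0]]]'
python3 -m handwheel '[[0,[0,0,0],[0,0,6.6]],[0,[0,0,0],[0,0,6.6]],[0,[0,0,0],[0,0,6.6]],[0,[0,0,0],[0,0,6.6]],[0,[0,0,0],[0,0,6.6]],[0,[0,0,0],[0,0,6.6]],[0,[0,0,0],[0,0,6.6]],[0,[0,0,0],[0,0,6.6]],[0,[0,0,0],[0,0,6.6]],[0,[0,0,0],[0,0,6.6]]]'
python3 -m handwheel '[[0,[0,0,0],[0,0,0]],[0,[0,0,0],[0,0,0]]]'
python3 st.py .519 -.006 .055;python3 - <<'E'
from h import *
save('side','side6.png',(160,100,330,270),4)
E
```

```text
t: 6.72
tool_pos: [0.5124, -0.0087, 0.2212]
tool_rot: [1.332, 1.127, -1.336]
contact_force: [-0.6, 0.1, -2.1]
opening: 0.0095
t: 7.55
tool_pos: [0.5198, -0.0049, 0.2269]
tool_rot: [1.58, 0.199, -0.46]
contact_force: [12.3, 1.0, -8.6]
opening: 0.0092
t: 7.72
tool_pos: [0.5193, -0.0049, 0.2239]
tool_rot: [1.578, 0.206, -0.467]
contact_force: [0.4, -0.2, -1.6]
opening: 0.0087
t 7.7167 pos [ 0.5193 -0.0049  0.2239] q [-0.138 -0.903  2.584 -0.086  0.319  0.095] F [ 0.4 -0.2 -1.6] op 0.0087
[[ 0.897  0.409 -0.168]
 [-0.152 -0.07  -0.986]
 [-0.415  0.91  -0.001]]
tool shift [ 0.0699 -0.1538  0.0013]
```

View pics/side6.png

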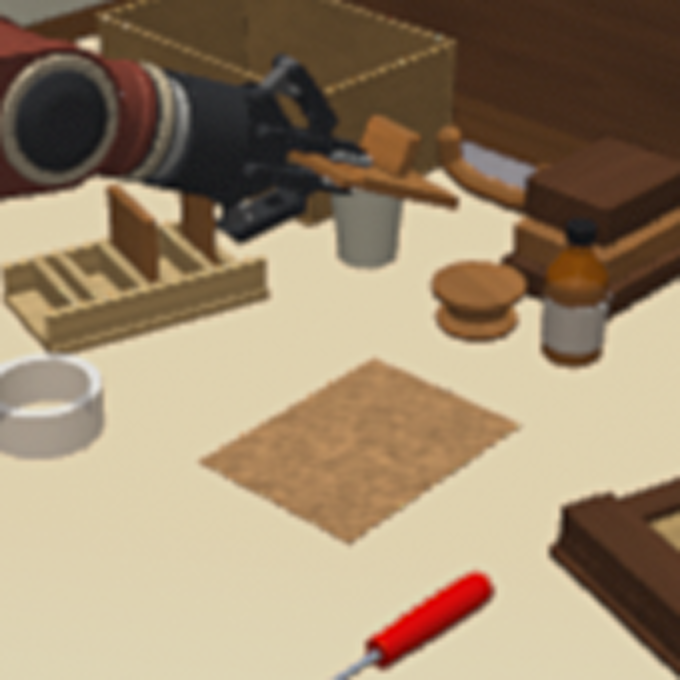

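```bash
python3 -m handwheel '[[0,[0.0273,0.0125,0],[0,0,0]],[0,[0,0,0],[0,0,-6.5]],[0,[0,0,0],[0,0,-6.5]],[0,[0,0,0],[0,0,0]]]'
python3 st.py .548 -.013 .065
```

```text
t: 8.1
tool_pos: [0.5501, -0.011, 0.228]
tool_rot: [1.561, 0.384, -0.642]
contact_force: [0.8, 0.5, -0.1]
opening: 0.0094
t 8.1 pos [ 0.5501 -0.011   0.228 ] q [-0.146 -0.684  2.38  -0.038  0.527  0.047] F [ 0.8  0.5 -0.1] op 0.0094
[[ 0.784  0.598 -0.169]
 [-0.134 -0.103 -0.986]
 [-0.606  0.795 -0.   ]]
tool shift [ 0.0975 -0.1307  0.0024]
```

```bash
python3 -m handwheel '[[0,[0.0195,-0.026,0],[0,0,0]],[0,[0.0195,-0.026,0],[0,0,0]],[0,[0.0195,-0.026,0],[0,0,0]],[0,[0.0195,-0.026,0],[0,0,0]],[0,[0.0195,-0.026,0],[0,0,0]],[0,[0,0,0],[0,0,0]],[0,[0,0,0],[0,0,0]]]'
python3 st.py .548 -.013 .046;python3 - <<'E'
from h import *
save('side','side7.png',(160,100,330,270),4)
E
```

```text
t: 8.68
tool_pos: [0.5442, -0.01, 0.0594]
tool_rot: [1.56, 0.388, -0.645]
contact_force: [0.1, 0.0, -0.7]
opening: 0.0092
t 8.6833 pos [ 0.5442 -0.01    0.0594] q [-0.145 -0.343  2.483 -0.216  0.089  0.229] F [ 0.1  0.  -0.7] op 0.0092
[[ 0.781  0.602 -0.168]
 [-0.134 -0.102 -0.986]
 [-0.61   0.792  0.   ]]
tool shift [ 0.0115 -0.008   0.0023]
```

View pics/side7.png

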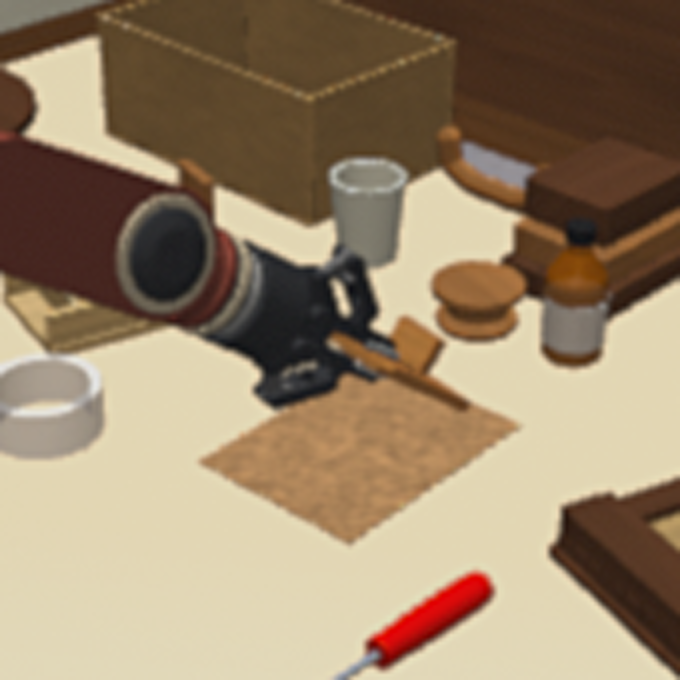

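```bash
python3 -m handwheel '[[0,[0,0,0],[0,0,-7]],[0,[0.006,-0.006,0],[0,0,0]],[0,[0,0,0],[0,0,0]],[0,[0,0,0],[0,0,0]]]'
python3 st.py .548 -.013 .046;python3 - <<'E'
from h import *
save('side','side8.png',(210,150,310,220),7)
E
```

```text
t: 9.07
tool_pos: [0.5488, -0.0109, 0.0578]
tool_rot: [1.547, 0.474, -0.729]
contact_force: [-0.8, -0.3, -0.8]
opening: 0.009
t 9.0667 pos [ 0.5488 -0.0109  0.0578] q [-0.147 -0.322  2.423 -0.072  0.234  0.085] F [-0.8 -0.3 -0.8] op 0.009
[[ 0.711  0.682 -0.169]
 [-0.122 -0.116 -0.986]
 [-0.692  0.722  0.001]]
tool shift [ 0.0079 -0.0088  0.0022]
```

View pics/side8.png

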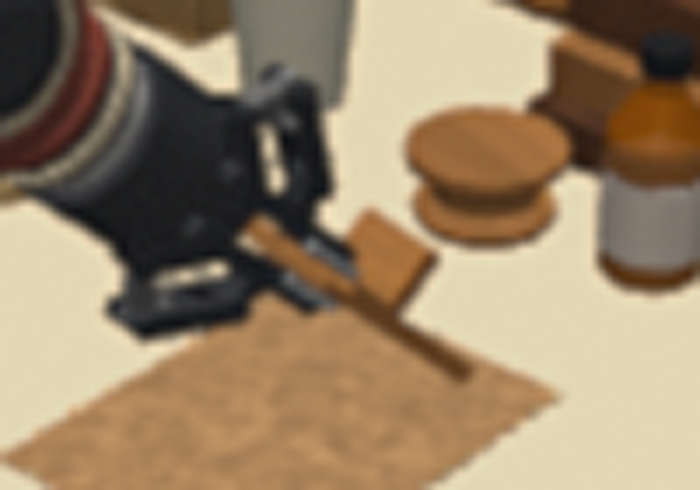

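```bash
python3 -m handwheel '[[0,[0.0045,-0.0047,0],[0,0,0]],[0,[0,0,0],[0,0,0]],[0,[0,0,0],[0,0,0]]]'
python3 st.py;  python3 -m handwheel '[[0,[0.001,-0.001,0],[0,0,0]],[0,[0,0,0],[0,0,0]]]'; python3 st.py
```

```text
t: 9.37
tool_pos: [0.5486, -0.0108, 0.0505]
tool_rot: [1.547, 0.476, -0.73]
contact_force: [-3.2, 0.0, 5.8]
opening: 0.0089
t 9.3667 pos [ 0.5486 -0.0108  0.0505] q [-0.147 -0.302  2.423 -0.076  0.216  0.09 ] F [-3.2  0.   5.8] op 0.0089
[[ 0.71   0.684 -0.168]
 [-0.122 -0.116 -0.986]
 [-0.693  0.721  0.   ]]
t: 9.53
tool_pos: [0.5495, -0.0109, 0.0503]
tool_rot: [1.547, 0.474, -0.728]
contact_force: [-5.0, -0.9, 7.6]
opening: 0.009
t 9.5333 pos [ 0.5495 -0.0109  0.0503] q [-0.147 -0.298  2.422 -0.078  0.211  0.091] F [-5.  -0.9  7.6] op 0.009
[[ 0.712  0.682 -0.168]
 [-0.122 -0.116 -0.986]
 [-0.692  0.722  0.   ]]
```

```bash
python3 -m handwheel '[[0.02,[0,0,0],[0,0,0]],[0.03,[0,0,0],[0,0,0]],[0.04,[0,0,0],[0,0,0]],[0.05,[0,0,0],[0,0,0]],[0.06,[0,0,0],[0,0,0]],[0.07,[0,0,0],[0,0,0]],[0.08,[0,0,0],[0,0,0]],[0.085,[0,0,0],[0,0,0]],[0.085,[0,0,0],[0,0,0]]]'
python3 st.py;python3 - <<'E'
from h import *
save('side','side9.png',(210,150,310,220),7)
save('top','top9.png',(205,130,285,230),6)
E
```

```text
t: 10.28
tool_pos: [0.5474, -0.0107, 0.0476]
tool_rot: [1.546, 0.48, -0.734]
contact_force: [-0.1, -0.5, -1.1]
opening: 0.0855
t 10.2833 pos [ 0.5474 -0.0107  0.0476] q [-0.147 -0.297  2.424 -0.077  0.217  0.09 ] F [-0.1 -0.5 -1.1] op 0.0855
[[ 0.706  0.688 -0.168]
 [-0.121 -0.117 -0.986]
 [-0.698  0.717  0.001]]
```

View pics/side9.png

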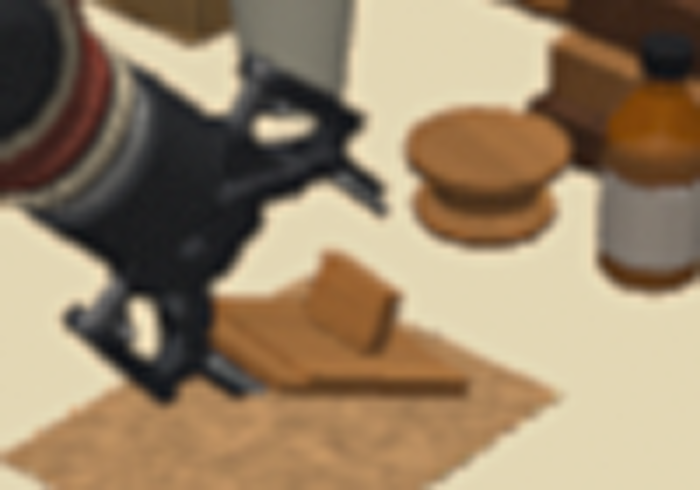

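View pics/top9.png

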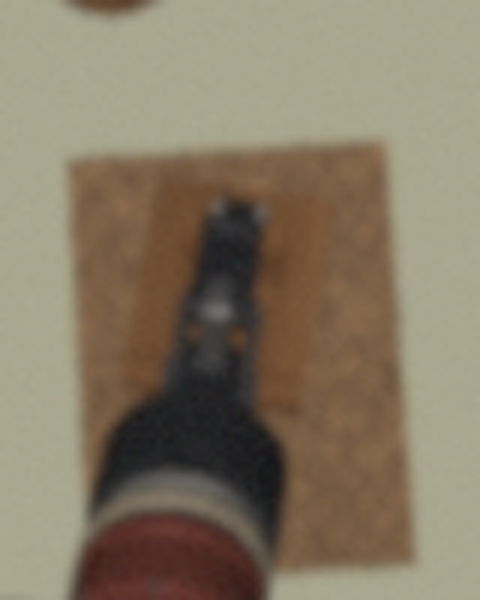

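Run:
```python
from fit import *
uv=proj('side',[[.509,-.004,.026],[.509,-.004,.015]]); print((uv-[210,150])*7+3.5)
# candidate cover poses: flat and tilted, param far end mid (x,y), yaw, tilt
def lay(p,parts,z=.002):
    # p: far end bottom-edge mid x,y,yaw,tilt(up at tongue)
    Rm=R.from_euler('z',p[2])*R.from_euler('y',p[3])
    # own -> lying: own x->up, own z->-x, own y-> y? right-handed: y = z cross x -> (-x)x(up)= y
    B=np.array([[0,0,-1],[0,1,0],[1,0,0]],float)
    return [Rm.apply((P+[.005,0,.055])@B.T)+[p[0],p[1],z] for P in parts]
im=ctrl.get_image('side')[150:220,210:310,::-1]
im=cv2.resize(im,None,fx=7,fy=7,interpolation=cv2.INTER_CUBIC)
for tilt,c in((0,(0,255,0)),(.2,(255,0,0))):
    for P in lay((.596,-.026,-.17,tilt),PARTS):
        uv=(proj('side',P)-[210,150])*7+3.5
        for i in range(8):
            for j in range(i):
                if bin(i^j).count('1')==1: cv2.line(im,tuple(uv[i].astype(int).tolist()),tuple(uv[j].astype(int).tolist()),c,1)
cv2.imwrite('pics/ov1.png',im)
```

```text
[[252.40674018 374.91509196]
 [252.29712758 396.36432578]]
```

View pics/ov1.png

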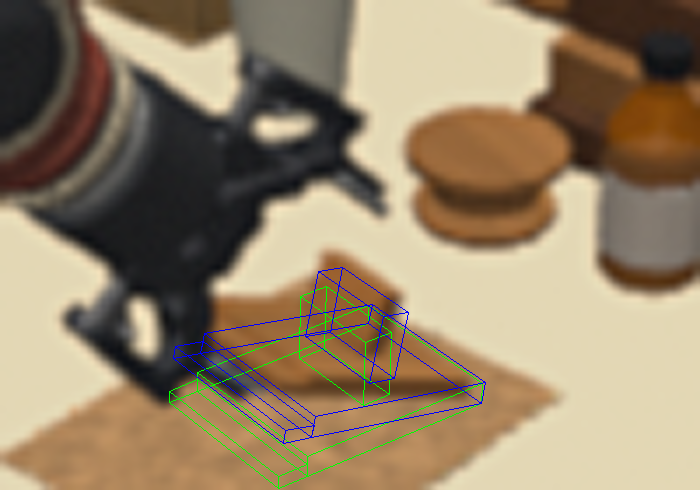

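```bash
python3 -m handwheel '[[0.0854,[0.004,-0.0042,0],[0,0,0]],[0.0854,[0,0,0],[0,0,0]]]'; python3 -m handwheel '[[0.0854,[-0.027,-0.0297,0],[0,0,-3.5]],[0.0854,[-0.027,-0.0297,0],[0,0,-3.5]],[0.0854,[0,0,0],[0,0,0]]]'
python3 st.py;python3 - <<'E'
from h import *
save('side','side10.png',(210,150,310,220),7)
E
```

```text
t: 10.6
tool_pos: [0.5466, -0.0106, 0.0405]
tool_rot: [1.545, 0.482, -0.736]
contact_force: [0.6, 0.4, -1.3]
opening: 0.0855
t: 10.85
tool_pos: [0.4655, 0.0036, 0.0403]
tool_rot: [1.527, 0.577, -0.826]
contact_force: [1.4, 0.8, 0.6]
opening: 0.0856
t 10.85 pos [0.4655 0.0036 0.0403] q [-0.142 -0.574  2.569 -0.038  0.468  0.055] F [1.4 0.8 0.6] op 0.0856
[[ 0.619  0.767 -0.168]
 [-0.106 -0.13  -0.986]
 [-0.778  0.628  0.   ]]
```

View pics/side10.png

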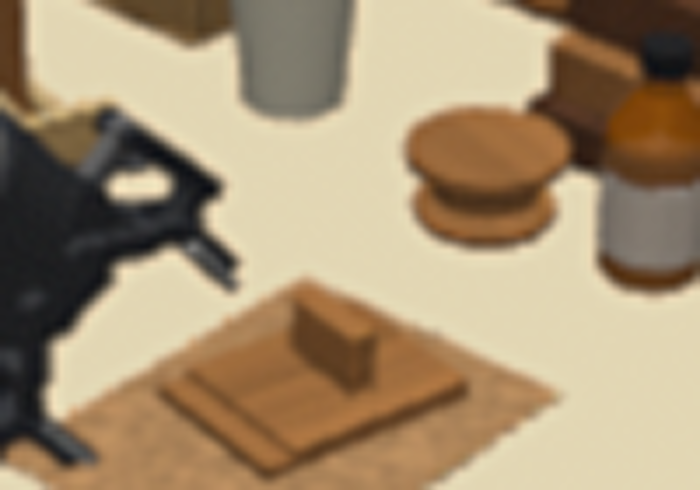

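```bash
python3 -m handwheel '[[0.06,[-0.0272,0.022,0],[0,0,0]],[0.06,[-0.0272,0.022,0],[0,0,0]],[0.06,[-0.0272,0.022,0],[0,0,0]],[0.06,[-0.0272,0.022,0],[0,0,0]],[0.06,[0,0,0],[0,0,-7]],[0.06,[0,0,0],[0,0,-7]],[0.06,[0,0,0],[0,0,-7]],[0.06,[0,0,0],[0,0,-7]],[0.06,[0,0,0],[0,0,-7]],[0.06,[0,0,0],[0,0,-3.9]]]'
python3 st.py
cat >> fit.py <<'E'
def lay(p,parts=PARTS,z=.002,tilt=0.):
    # p: cover_mid x,y,yaw flat lying, underside at z
    Rm=R.from_euler('z',p[2])
    B=np.array([[0,0,-1],[0,1,0],[1,0,0]],float)
    return [Rm.apply((P+[.005,0,0])@B.T)+[p[0],p[1],z] for P in parts]
E
python3 - <<'E'
from h import *
for n in('side','top'):
    a=np.mean([ctrl.get_image(n).astype(float) for _ in range(4)],0); np.save(n+'_b.npy',a)
    x0,y0,x1,y1=dict(side=(200,150,310,230),top=(200,130,290,230))[n]
    cv2.imwrite('pics/b_%s.png'%n,cv2.resize(a[y0:y1,x0:x1,::-1],None,fx=6,fy=6,interpolation=cv2.INTER_CUBIC))
E
```

```text
t: 11.73
tool_pos: [0.4717, 0.0021, 0.1795]
tool_rot: [1.33, 1.128, -1.338]
contact_force: [-0.3, -0.1, -0.2]
opening: 0.0597
t 11.7333 pos [0.4717 0.0021 0.1795] q [-1.530e-01 -2.870e-01  2.011e+00 -1.000e-03  1.423e+00  1.700e-02] F [-0.3 -0.1 -0.2] op 0.0597
[[-0.006  0.986 -0.169]
 [ 0.    -0.169 -0.986]
 [-1.    -0.006  0.001]][ WARN:0@3.365] global loadsave.cpp:1063 imwrite_ Unsupported depth image for selected encoder is fallbacked to CV_8U.
```

View pics/b_side.png

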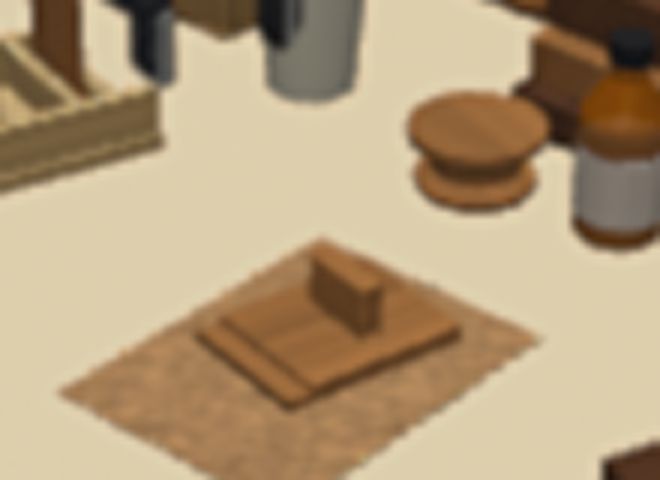

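View pics/b_top.png

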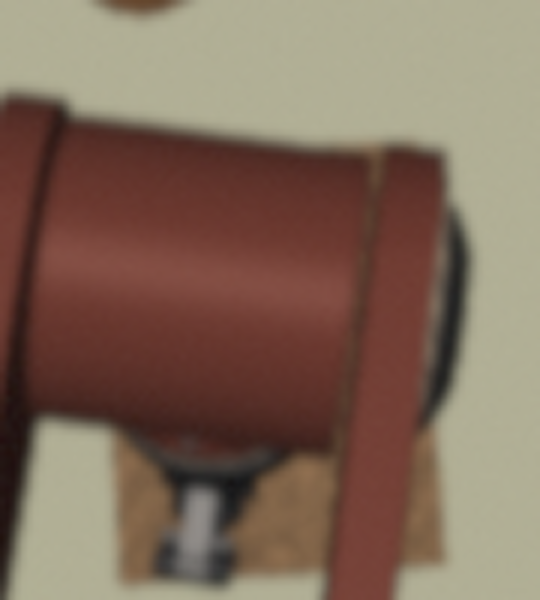

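```bash
python3 -m handwheel '[[0.06,[0,0,-0.04],[0,0,0]],[0.06,[0,0,-0.04],[0,0,0]],[0.06,[0,0,-0.04],[0,0,0]],[0.06,[0,0,-0.04],[0,0,0]],[0.06,[0,0,-0.04],[0,0,0]],[0.06,[0,0,-0.03],[0,0,0]],[0.06,[0,0,0],[0,0,0]]]'
python3 st.py
python3 - <<'E'
from h import *
for n in('side','top'):
    a=np.mean([ctrl.get_image(n).astype(float) for _ in range(5)],0); np.save(n+'_b.npy',a)
    x0,y0,x1,y1=dict(side=(200,150,310,230),top=(200,130,290,230))[n]
    cv2.imwrite('pics/c_%s.png'%n,cv2.resize(a[y0:y1,x0:x1,::-1],None,fx=6,fy=6,interpolation=cv2.INTER_CUBIC).clip(0,255).astype(np.uint8))
    for th in ('cover_mid','cover_grip','cover_tongue'):
        r=ctrl.tip_of(th,n); print(th,n,[(np.round(x['centre'][::-1],1),round(x['score'],2)) for x in r[:2]])
E
```

```text
t: 12.72
tool_pos: [0.5072, 0.2341, 0.1797]
tool_rot: [1.33, 1.129, -1.329]
contact_force: [-0.5, 0.2, 0.4]
opening: 0.0599
t 12.7167 pos [0.5072 0.2341 0.1797] q [ 0.298 -0.068  1.82   0.002  1.389  0.462] F [-0.5  0.2  0.4] op 0.0599
[[-0.001  0.987 -0.163]
 [ 0.002 -0.163 -0.987]
 [-1.    -0.001 -0.002]]
cover_mid side [(array([255.2, 206. ]), 0.74)]
cover_grip side [(array([256.2, 197.5]), 0.59)]
cover_tongue side [(array([239.1, 213.2]), 0.83)]
cover_mid top [(array([243.8, 180.4]), 0.74), (array([305.2, 104.3]), 0.33)]
cover_grip top [(array([240.7, 176. ]), 0.73)]
cover_tongue top [(array([238.6, 196.7]), 0.92), (array([242.9, 178.6]), 0.19)]
```

View pics/c_top.png

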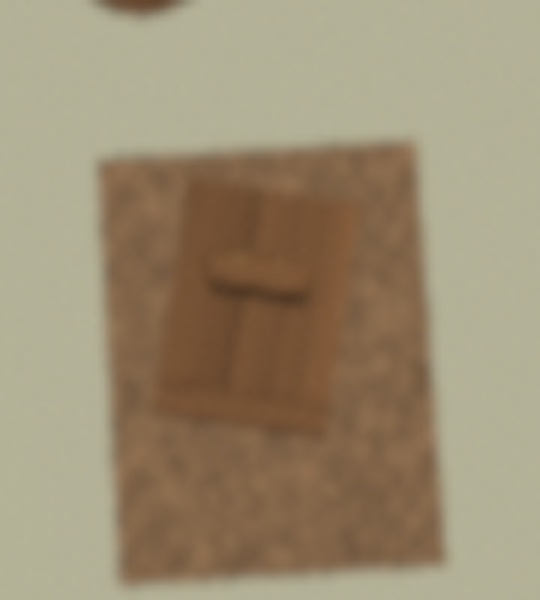

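Run:
```python
from fit import *
from scipy.optimize import least_squares
# own coords pts (x thickness from -.005..)
A=dict(nl=(-.002,.04,.055),nr=(-.002,-.04,.055),fl=(.005,.04,-.055),fr=(.005,-.04,-.055),
 gl=(.037,.023,-.010),gr=(.037,-.023,-.010))
top={'nl':(153,410),'nr':(322,438),'fl':(190,180),'fr':(358,202)}
side={'B_nr':(292,408),'B_fr':(460,335),'B_nl':(197,337)}
A.update(B_nr=(-.005,-.04,.055),B_fr=(-.005,-.04,-.055),B_nl=(-.002,.04,.055))
def res(p,n,d,off):
    P=lay(p,[np.array([A[k] for k in d])])[0]
    return (proj(n,P)-((np.array(list(d.values()))+.5)/6-.5+off)).ravel()
f=lambda p:np.r_[res(p,'top',top,(200,130)),res(p,'side',side,(200,150))]
for nm,ff in(('top',lambda p:res(p,'top',top,(200,130))),('side',lambda p:res(p,'side',side,(200,150))),('both',f)):
    r=least_squares(ff,[.53,-.015,-.17]); print(nm,r.x.round(4),r.fun.round(2))
p=r.x; g=lay(p,[np.array([[.021,0,-.010]])])[0][0]; print('grip',g)
for n,off,w,h in(('side',(200,150),110,80),('top',(200,130),90,100)):
    a=np.load(n+'_b.npy')[off[1]:off[1]+h,off[0]:off[0]+w,::-1]
    im=cv2.resize(a,None,fx=6,fy=6,interpolation=cv2.INTER_CUBIC).clip(0,255).astype(np.uint8)
    for P in lay(p):
        uv=(proj(n,P)-off+.5)*6-.5
        for i in range(8):
            for j in range(i):
                if bin(i^j).count('1')==1: cv2.line(im,tuple(uv[i].round().astype(int).tolist()),tuple(uv[j].round().astype(int).tolist()),(0,255,0),1)
    cv2.imwrite('pics/ovc_%s.png'%n,im)
```

```text
top [ 0.54   -0.0086 -0.1685] [-0.25  0.32  0.26  0.03 -0.24 -0.5   0.23  0.14]
side [ 0.5435 -0.0081 -0.1343] [ 0.15  0.44  0.15 -0.07 -0.3  -0.44]
both [ 0.541 -0.009 -0.158] [ 0.08  0.12  0.64 -0.47 -0.32 -0.75  0.18 -0.4  -0.76  0.82 -0.13  0.65
 -0.69 -0.3 ]
grip [ 0.55087766 -0.0105633   0.028     ]
```

View pics/ovc_side.png

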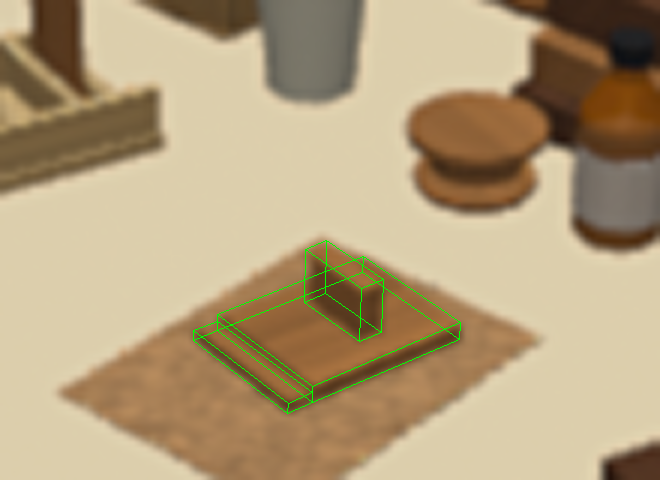

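View pics/ovc_top.png

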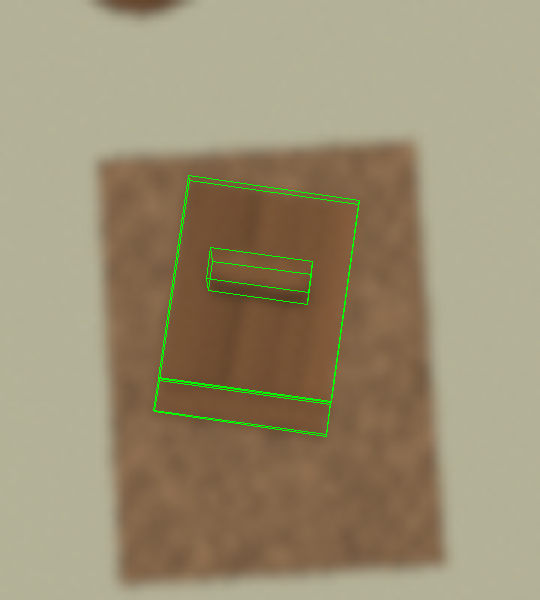

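```bash
python3 st.py .5505 -.0106 .08
```

```text
t 13.5167 pos [0.5076 0.2295 0.1791] q [ 0.291 -0.07   1.823  0.     1.391  0.46 ] F [-0.   0.4  0.6] op 0.0595
[[-0.002  0.986 -0.169]
 [-0.    -0.169 -0.986]
 [-1.    -0.002  0.001]]
tool shift [0.0991 0.083  0.2293]
```

```bash
python3 -m handwheel '[[0.06,[0,0.0138,0.0382],[0,0,0]],[0.06,[0,0.0138,0.0382],[0,0,0]],[0.06,[0,0.0138,0.0382],[0,0,0]],[0.06,[0,0.0138,0.0382],[0,0,0]],[0.06,[0,0.0138,0.0382],[0,0,0]],[0.06,[0,0.0138,0.0382],[0,0,0]],[0.06,[0.033,0,0],[0,0,0]],[0.06,[0.033,0,0],[0,0,0]],[0.06,[0.033,0,0],[0,0,0]],[0.06,[0,0,0],[0,0,0]]]'
python3 -m handwheel '[[0.06,[0,0,0],[0,0,0]]]';python3 st.py .5505 -.0106 .0155
```

```text
t: 14.35
tool_pos: [0.5448, -0.01, 0.0726]
tool_rot: [1.326, 1.136, -1.345]
contact_force: [-1.7, -0.9, -1.5]
opening: 0.06
t: 14.43
tool_pos: [0.5485, -0.0101, 0.0782]
tool_rot: [1.329, 1.13, -1.339]
contact_force: [0.2, 0.6, 1.6]
opening: 0.06
t 14.4333 pos [ 0.5485 -0.0101  0.0782] q [-1.540e-01  2.300e-02  1.912e+00 -1.000e-03  1.214e+00  1.600e-02] F [0.2 0.6 1.6] op 0.06
[[-0.007  0.986 -0.169]
 [ 0.001 -0.169 -0.986]
 [-1.    -0.007  0.001]]
tool shift [0.0627 0.0025 0.0001]
```

```bash
python3 -m handwheel '[[0.06,[0.025,0,0],[0,0,0]],[0.06,[0.02,0,0],[0,0,0]],[0.06,[0.012,0,0],[0,0,0]],[0.06,[0,0,0],[0,0,0]],[0.06,[0,0,0],[0,0,0]],[0.06,[0,0,0],[0,0,0]]]'
python3 st.py .5505 -.0106 .0155;python3 - <<'E'
from h import *
save('side','side11.png',(210,140,310,220),7)
E
```

```text
t: 14.93
tool_pos: [0.5518, -0.0104, 0.0253]
tool_rot: [1.332, 1.123, -1.332]
contact_force: [0.6, -0.8, -0.5]
opening: 0.0599
t 14.9333 pos [ 0.5518 -0.0104  0.0253] q [-1.530e-01  1.020e-01  1.931e+00 -1.000e-03  1.108e+00  1.600e-02] F [ 0.6 -0.8 -0.5] op 0.0599
[[ 0.001  0.986 -0.168]
 [-0.001 -0.168 -0.986]
 [-1.     0.001  0.001]]
tool shift [ 0.0098 -0.0013  0.0004]
```

View pics/side11.png

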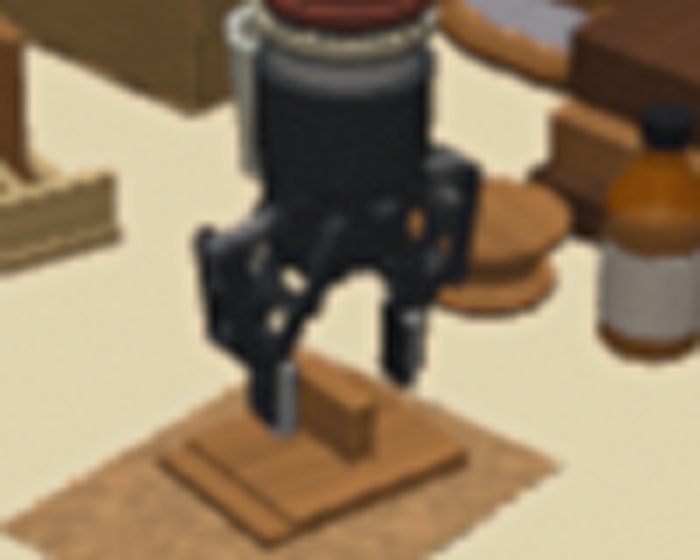

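```bash
python3 -m handwheel '[[0.06,[0.0095,-0.001,0],[0,0,0]],[0.04,[0,0,0],[0,0,0]],[0.025,[0,0,0],[0,0,0]],[0.015,[0,0,0],[0,0,0]],[0,[0,0,0],[0,0,0]],[0,[0,0,0],[0,0,0]],[0,[0,0,0],[0,0,0]],[0,[0,0,0],[0,0,0]],[0,[0,0,0],[0,0,0]]]' 70
python3 st.py
```

```text
t: 15.73
tool_pos: [0.5494, -0.0102, 0.0139]
tool_rot: [1.332, 1.125, -1.334]
contact_force: [-0.1, -0.3, 2.2]
opening: 0.0129
t 15.7333 pos [ 0.5494 -0.0102  0.0139] q [-1.540e-01  1.160e-01  1.938e+00 -1.000e-03  1.089e+00  1.600e-02] F [-0.1 -0.3  2.2] op 0.0129
[[-0.002  0.986 -0.168]
 [-0.    -0.168 -0.986]
 [-1.    -0.002  0.001]]
```

```bash
python3 -m handwheel '[[0,[-0.01,0,0],[0,0,0]],[0,[-0.03,0,0],[0,0,0]],[0,[-0.03,0,0],[0,0,0]],[0,[-0.03,0,0],[0,0,0]],[0,[-0.015,0,0],[0,0,0]],[0,[0,0,0],[0,0,0]]]'
python3 -m handwheel '[[0,[0,0.0108,0.0357],[0,0,0]],[0,[0,0.0108,0.0357],[0,0,0]],[0,[0,0.0108,0.0357],[0,0,0]],[0,[0,0.0108,0.0357],[0,0,0]],[0,[0,0.0108,0.0357],[0,0,0]],[0,[0,0.0108,0.0357],[0,0,0]],[0,[0,0.0108,0.0357],[0,0,0]],[0,[0,0.0108,0.0357],[0,0,0]],[0,[0,0,0],[7.1,0,0]],[0,[0,0,0],[0,0,0]]]'
python3 -m handwheel '[[0,[0,0,0],[0,0,0]]]'
python3 st.py .5864 -.3063 .11;python3 - <<'E'
from h import *
save('side','side12.png',(280,140,400,270),5)
save('top','top12.png',(295,115,395,215),6)
E
```

```text
t: 16.23
tool_pos: [0.5524, -0.0106, 0.1341]
tool_rot: [1.335, 1.119, -1.328]
contact_force: [0.4, -0.9, -0.6]
opening: 0.0128
t: 17.07
tool_pos: [0.5852, -0.3077, 0.1263]
tool_rot: [1.424, 1.058, -1.429]
contact_force: [0.1, -0.2, -2.6]
opening: 0.0128
t: 17.15
tool_pos: [0.5854, -0.3057, 0.1265]
tool_rot: [1.419, 1.062, -1.424]
contact_force: [0.3, 0.6, -0.8]
opening: 0.013
t 17.15 pos [ 0.5854 -0.3057  0.1265] q [-5.930e-01  2.190e-01  1.610e+00 -1.000e-03  1.318e+00 -3.020e-01] F [ 0.3  0.6 -0.8] op 0.013
[[-0.005  0.958 -0.287]
 [ 0.002 -0.287 -0.958]
 [-1.    -0.006 -0.   ]]
tool shift [0.0165 0.0013 0.0003]
```

View pics/side12.png

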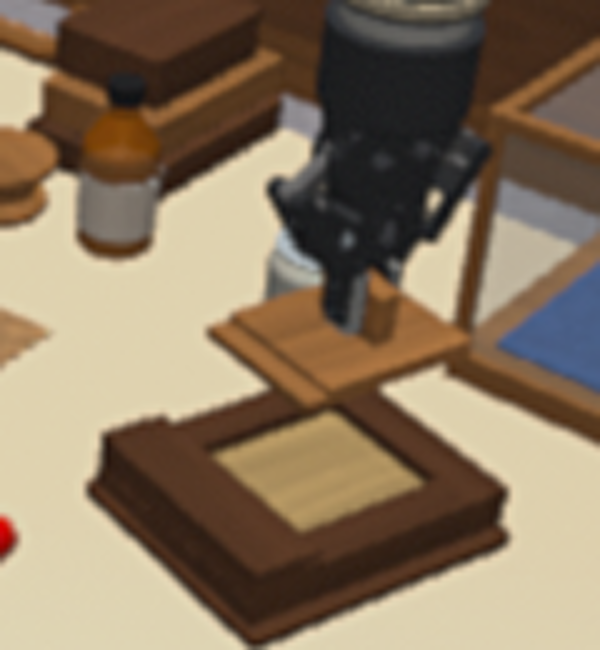

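View pics/top12.png

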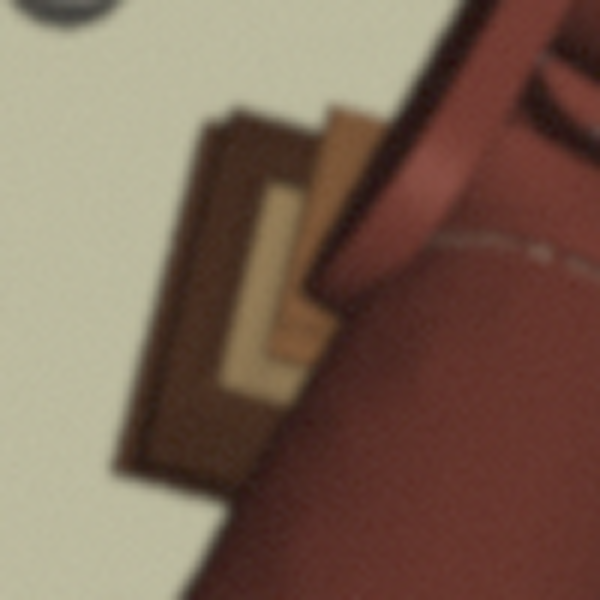

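```bash
cat >> fit.py <<'E'
def held(o,parts=PARTS,dy=0.,h=.0125,dz=0.,dyaw=0.):
    M=R.from_rotvec(o['tool_rot']).as_matrix()
    C=np.c_[-M[:,0],np.cross(-M[:,1],-M[:,0]),-M[:,1]]
    C=C@R.from_rotvec([dyaw,0,0]).as_matrix()
    mid=o['tool_pos']+C@np.array([.005-h,dy,.010+dz])
    return [P@C.T+mid for P in parts],C,mid
def draw(im,n,P,off,s,c=(0,255,0)):
    uv=(proj(n,P)-off+.5)*s-.5
    for i in range(8):
        for j in range(i):
            if bin(i^j).count('1')==1: cv2.line(im,tuple(uv[i].round().astype(int).tolist()),tuple(uv[j].round().astype(int).tolist()),c,1)
E
python3 - <<'E'
from fit import *
o=ctrl.get_obs(); H,C,m=held(o); print(m,C.round(3))
for n,off,w,h,s in(('side',(280,140),120,130,5),('top',(295,115),100,100,6)):
    a=ctrl.get_image(n)[off[1]:off[1]+h,off[0]:off[0]+w,::-1]
    im=cv2.resize(a,None,fx=s,fy=s,interpolation=cv2.INTER_CUBIC)
    for P in H: draw(im,n,P,off,s)
    p=(.5653,-.2999,-.294)
    draw(im,n,T(p,[(x,y,z) for x in(-.0445,.0565) for y in(-.042,.042) for z in(.03,.04)]),off,s,(255,0,0))
    cv2.imwrite('pics/ovh_%s.png'%n,im)
E
```

```text
[ 0.57626536 -0.30193533  0.11984637] [[ 0.004  0.286 -0.958]
 [-0.001  0.958  0.286]
 [ 1.    -0.     0.004]]
```

View pics/ovh_side.png

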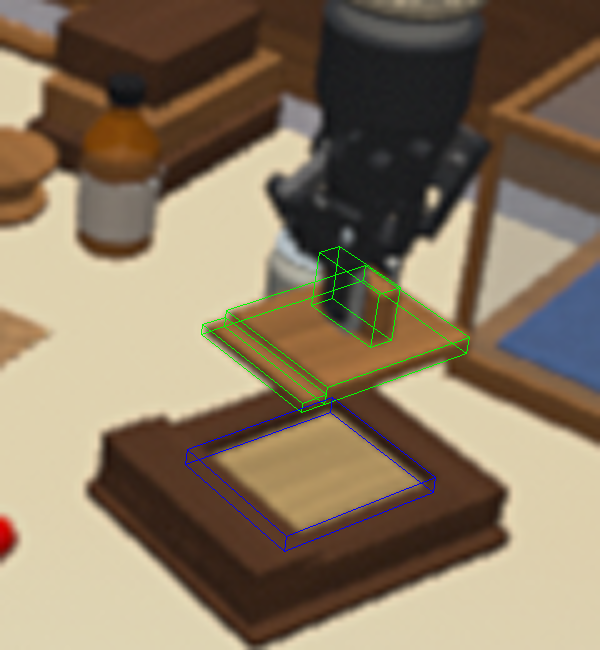

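View pics/ovh_top.png

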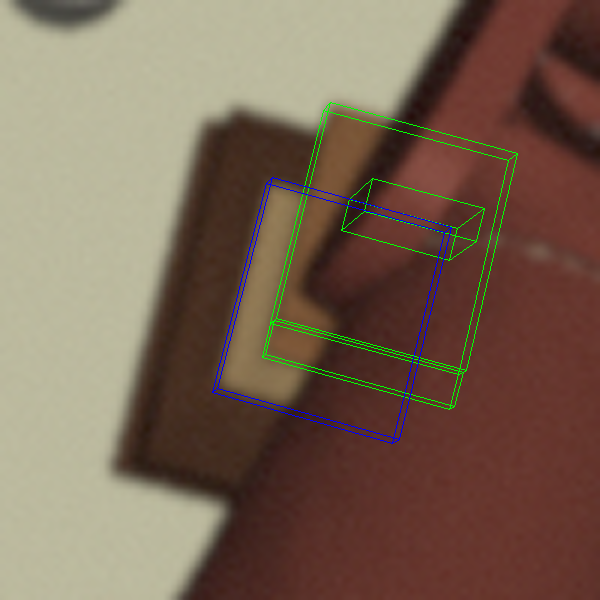

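Run:
```python
from fit import *
a=np.mean([ctrl.get_image('side').astype(float) for _ in range(4)],0); np.save('side_h.npy',a)
o=ctrl.get_obs(); off=(315,190); s=10
b=a[190:245,315:380,::-1]
im=cv2.resize(b,None,fx=s,fy=s,interpolation=cv2.INTER_CUBIC).clip(0,255).astype(np.uint8)
cv2.imwrite('pics/h0.png',im)
o['tool_pos']; print(o['tool_pos'],o['tool_rot'])
```

```text
[ 0.58658264 -0.30556439  0.12875719] [ 1.41928402  1.05792032 -1.42293215]
```

View pics/h0.png

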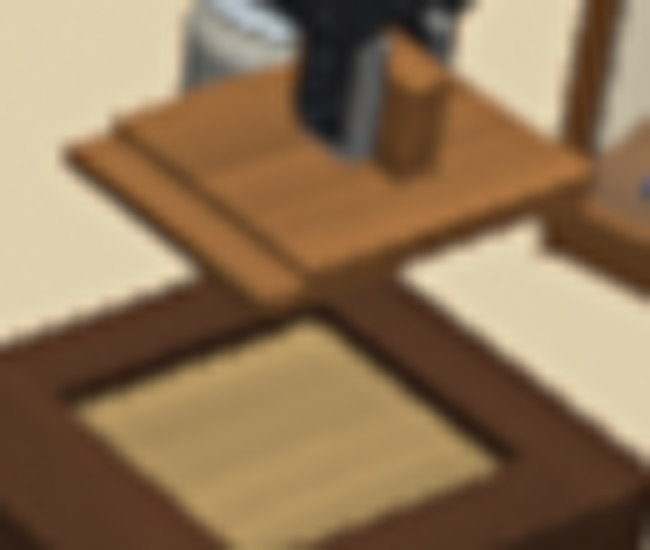

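```bash
cat > fh.py <<'E'
from fit import *
from scipy.optimize import least_squares
def fitheld(o,pts,off,s,n='side'):
    P=np.array([k for k,_ in pts]); U=(np.array([u for _,u in pts],float)+.5)/s-.5+off
    def f(v):
        H,_,_=held(o,[P],dy=v[0],h=v[1],dz=v[2],dyaw=v[3]); return np.r_[(proj(n,H[0])-U).ravel(),(v-[0,.0125,0,0])/[.004,.002,.004,.05]*.3]
    r=least_squares(f,[0,.0125,0,0]); return r.x,r.fun
E
python3 - <<'E'
from fh import *
o=ctrl.get_obs(); o['tool_pos']=np.array([.5862,-.3056,.1280])
pts=[((-.005,-.04,.055),(265,306)),((.001,.04,.055),(68,150)),((.005,.04,.04),(115,125)),((.005,-.04,.04),(308,270)),((-.005,-.04,-.055),(592,187)),((.005,-.04,-.055),(597,160))]
x,r=fitheld(o,pts,(315,190),10); print(x.round(4),r.round(2))
E
```

```text
[ 0.0027  0.0129 -0.0039  0.0211] [ 0.1   1.13 -0.36 -0.64 -0.41 -0.99  0.89 -0.33 -0.2   0.66 -0.09  0.13
  0.2   0.06 -0.29  0.13]
```

```bash
python3 -m handwheel '[[0,[0,0,0],[0,0,6]],[0,[0,0,0],[0,0,6]],[0,[0.0225,-0.0048,0],[0,0,0]],[0,[0.0225,-0.0038,0],[0,0,0]],[0,[0,0,0],[0,0,0]],[0,[0,0,0],[0,0,0]],[0,[0,0,0],[0,0,0]],[0,[0,0,0],[0,0,0]]]'
cat > st2.py <<'E'
from fit import *
PK=(.5653,-.2999,-.294)
o=ctrl.get_obs(); M=R.from_rotvec(o['tool_rot']).as_matrix()
c,s=np.cos(PK[2]),np.sin(PK[2]); W=np.array([[c,-s,0],[s,c,0],[0,0,1]])
rel=W.T@(o['tool_pos']-[PK[0],PK[1],0]); Mp=W.T@M
H,C,mid=held(o,[np.array([[-.005,0,.055],[-.005,0,-.055]])]); t=(H[0]-[PK[0],PK[1],0])@W
print('t',round(o['t'],2),'TCP in pocket',rel.round(4),'tip',t[0].round(4),'tail',t[1].round(4),'tilt',round(float(np.degrees(np.arctan2(-Mp[0,0]*-1,-Mp[2,0]))),2),'yawerr',round(float(np.degrees(np.arctan2(Mp[1,1],Mp[0,1]))),2),'roll',round(float(np.degrees(np.arcsin(Mp[2,2]))),2),'F',o['contact_force'].round(1),'op',round(o['opening'],4),'q',o['q'].round(2))
E
python3 st2.py
python3 - <<'E'
from h import *
n=0
for n,off,w,h,s in(('side',(300,195),80,60,9),('top',(300,120),85,90,7)):
    a=np.mean([ctrl.get_image(n).astype(float) for _ in range(3)],0)[off[1]:off[1]+h,off[0]:off[0]+w,::-1]
    cv2.imwrite('pics/i_%s.png'%n,cv2.resize(a,None,fx=s,fy=s,interpolation=cv2.INTER_CUBIC).clip(0,255).astype(np.uint8))
E
```

```text
t: 18.22
tool_pos: [0.5886, -0.3073, 0.0851]
tool_rot: [1.484, 0.877, -1.271]
contact_force: [0.2, -0.2, -2.2]
opening: 0.0129
t 18.22 TCP in pocket [ 0.0245 -0.0003  0.0851] tip [-0.0365 -0.0005  0.0593] tail [ 0.0711 -0.0003  0.0822] tilt 12.05 yawerr 0.09 roll 0.12 F [ 0.2 -0.2 -2.2] op 0.0129 q [-0.62  0.15  1.78  0.08  1.02 -0.36]
```

View pics/i_side.png

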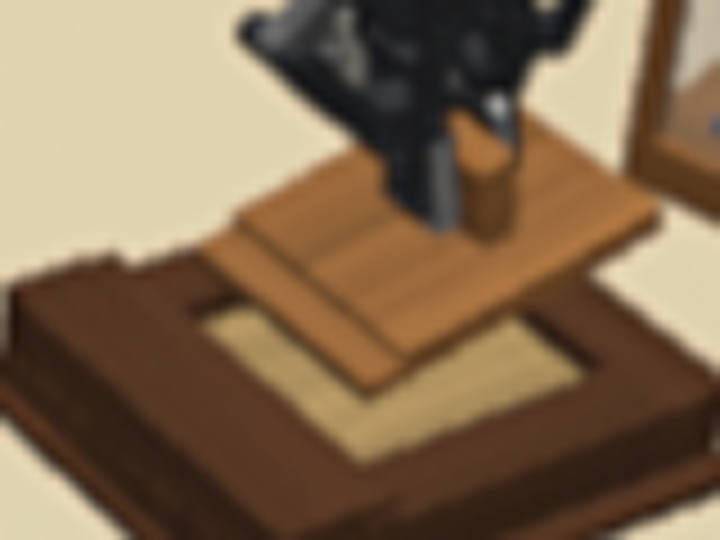

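View pics/i_top.png

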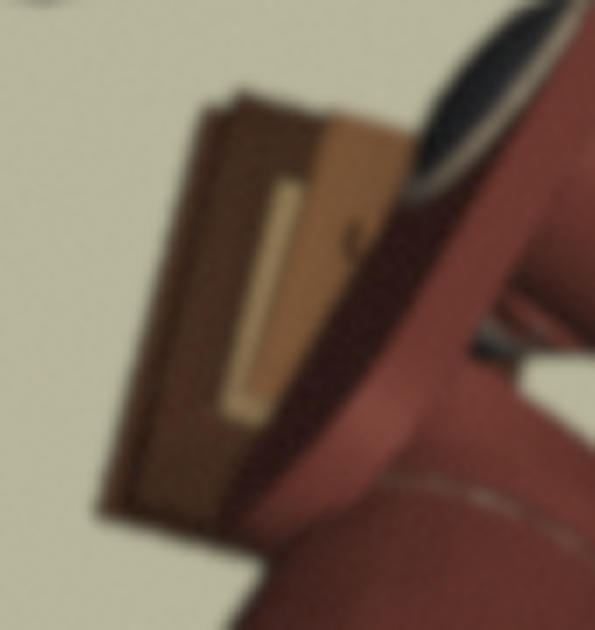

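Run:
```python
from fit import *
PK=(.5653,-.2999,-.294);c,s=np.cos(PK[2]),np.sin(PK[2]); W=np.array([[c,-s,0],[s,c,0],[0,0,1]])
f=lambda n,uv,off,k,z:((onz(n,(np.array(uv)+.5)/k-.5+off,z)-[PK[0],PK[1],0])@W).round(4)
print('top tongue left',f('top',(243,396),(300,120),7,.063),'slab left far',f('top',(322,112),(300,120),7,.09),'floor near-left',f('top',(221,405),(300,120),7,.04),'floor far left',f('top',(280,178),(300,120),7,.03))
print('side tongue near bottom',f('side',(368,397),(300,195),9,.059),'tongue left',f('side',(205,250),(300,195),9,.064),'tail near top',f('side',(662,213),(300,195),9,.092),'floor near',f('side',(368,465),(300,195),9,.05),'floor right',f('side',(592,373),(300,195),9,.03))
```

```text
top tongue left [-0.0392  0.0394  0.063 ] slab left far [0.0659 0.0422 0.09  ] floor near-left [-0.0393  0.0424  0.04  ] floor far left [0.0573 0.0404 0.03  ]
side tongue near bottom [-0.0326 -0.0383  0.059 ] tongue left [-0.034   0.0357  0.064 ] tail near top [ 0.0671 -0.0436  0.092 ] floor near [-0.0441 -0.0539  0.05  ] floor right [ 0.061  -0.0341  0.03  ]
```

```bash
python3 -m handwheel '[[0,[0.0122,-0.0026,0],[0,0,0]],[0,[0.0122,-0.0026,0],[0,0,0]],[0,[0,0,0],[0,0,0]],[0,[0,0,0],[0,0,0]],[0,[0,0,0],[0,0,0]]]'
python3 st2.py;  python3 -m handwheel '[[0,[0.002,-0.0004,0],[0,0,0]],[0,[0,0,0],[0,0,0]]]' ; python3 st2.py
```

```text
t: 18.93
tool_pos: [0.5866, -0.3061, 0.0568]
tool_rot: [1.484, 0.882, -1.274]
contact_force: [0.2, -0.1, -0.5]
opening: 0.0132
t 18.93 TCP in pocket [0.0222 0.0002 0.0568] tip [-0.0389  0.0002  0.0313] tail [0.0688 0.0003 0.0537] tilt 11.76 yawerr 0.05 roll 0.02 F [ 0.2 -0.1 -0.5] op 0.0132 q [-0.62  0.18  1.79  0.08  0.98 -0.37]
t: 19.1
tool_pos: [0.5869, -0.3063, 0.0553]
tool_rot: [1.484, 0.881, -1.273]
contact_force: [-0.9, -0.6, -1.1]
opening: 0.013
t 19.1 TCP in pocket [0.0225 0.0001 0.0553] tip [-0.0385  0.0001  0.0298] tail [0.0691 0.0002 0.0523] tilt 11.82 yawerr 0.05 roll 0.04 F [-0.9 -0.6 -1.1] op 0.013 q [-0.62  0.18  1.79  0.08  0.97 -0.37]
```

```bash
python3 - <<'E'
from h import *
for n,off,w,h,s in(('side',(300,195),80,60,9),('top',(300,120),85,90,7)):
    a=np.mean([ctrl.get_image(n).astype(float) for _ in range(3)],0)[off[1]:off[1]+h,off[0]:off[0]+w,::-1]
    cv2.imwrite('pics/j_%s.png'%n,cv2.resize(a,None,fx=s,fy=s,interpolation=cv2.INTER_CUBIC).clip(0,255).astype(np.uint8))
E
python3 st2.py
```

```text
t 19.4 TCP in pocket [ 0.023 -0.     0.056] tip [-0.0381 -0.0001  0.0304] tail [0.0696 0.     0.053 ] tilt 11.88 yawerr 0.06 roll 0.06 F [ 0.7  0.5 -0.7] op 0.0128 q [-0.62  0.18  1.79  0.08  0.97 -0.37]
```

View pics/j_side.png

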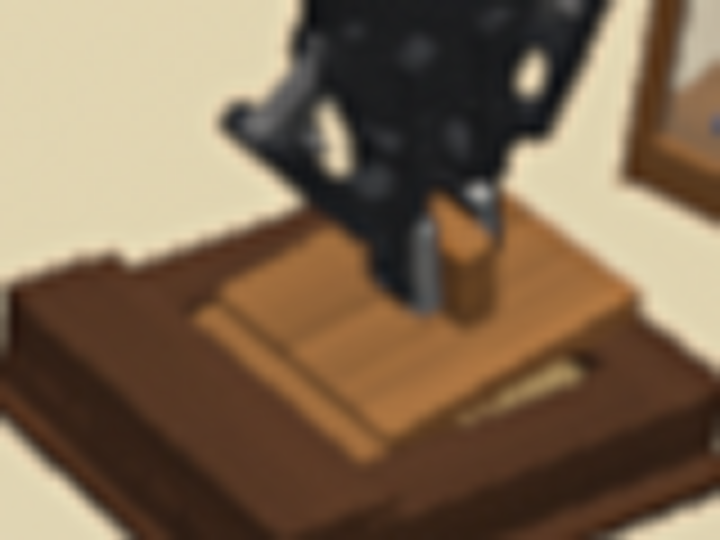

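View pics/j_top.png

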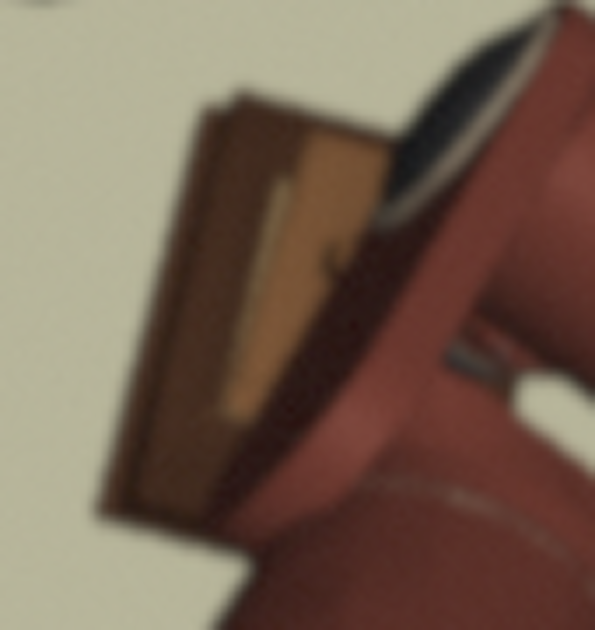

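```bash
python3 -m handwheel '[[0,[-0.0008,-0.0039,0],[0,0,0]],[0,[-0.0008,-0.0039,0],[0,0,0]],[0,[0,0,0],[0,0,0]]]' >/dev/null; python3 st2.py
python3 -m handwheel '[[0,[-0.0006,-0.003,0],[0,0,0]],[0,[0,0,0],[0,0,0]],[0,[0,0,0],[0,0,0]]]' >/dev/null; python3 st2.py
```

```text
t 19.65 TCP in pocket [0.014  0.0001 0.0555] tip [-0.0471  0.      0.0299] tail [0.0606 0.0001 0.0525] tilt 11.82 yawerr 0.05 roll 0.04 F [ 0.2  0.7 -2.2] op 0.0129 q [-0.63  0.17  1.81  0.08  0.97 -0.37]
t 19.9 TCP in pocket [ 0.0117 -0.      0.0558] tip [-0.0493 -0.0001  0.0302] tail [0.0583 0.     0.0528] tilt 11.87 yawerr 0.05 roll 0.06 F [-0.1 -0.4 -1.6] op 0.0128 q [-0.63  0.16  1.82  0.08  0.97 -0.37]
```

```bash
python3 -m handwheel '[[0,[-0.0006,-0.003,0],[0,0,0]],[0,[0,0,0],[0,0,0]],[0,[0,0,0],[0,0,0]]]' >/dev/null; python3 st2.py
python3 - <<'E'
from h import *
for n,off,w,h,s in(('side',(300,195),80,60,9),):
    a=np.mean([ctrl.get_image(n).astype(float) for _ in range(3)],0)[off[1]:off[1]+h,off[0]:off[0]+w,::-1]
    cv2.imwrite('pics/k_%s.png'%n,cv2.resize(a,None,fx=s,fy=s,interpolation=cv2.INTER_CUBIC).clip(0,255).astype(np.uint8))
E
```

```text
t 20.15 TCP in pocket [0.0087 0.     0.0557] tip [-0.0524 -0.0001  0.0301] tail [0.0553 0.     0.0527] tilt 11.86 yawerr 0.05 roll 0.05 F [ 0.3 -0.2 -0.8] op 0.0127 q [-0.63  0.15  1.82  0.08  0.97 -0.38]
```

View pics/k_side.png

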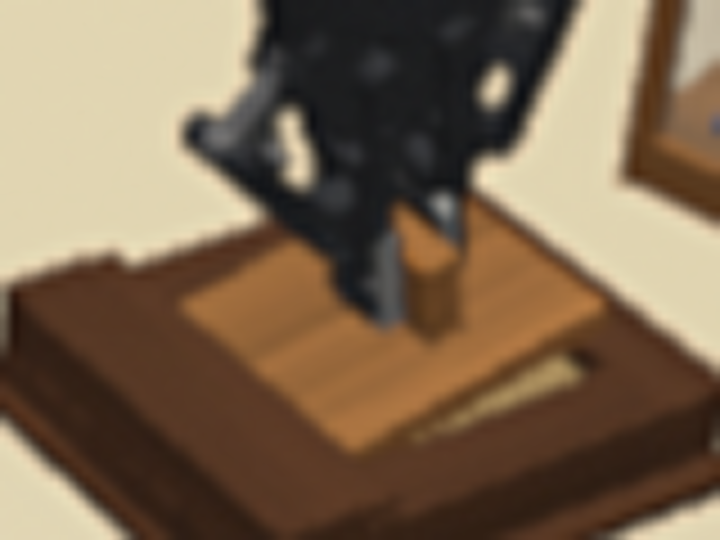

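```bash
python3 -m handwheel '[[0,[-0.0004,-0.002,0],[0,0,0]],[0,[0,0,0],[0,0,0]],[0,[0,0,0],[0,0,0]]]' >/dev/null; python3 st2.py
python3 -m handwheel '[[0,[-0.0002,-0.001,0],[0,0,0]],[0,[0,0,0],[0,0,0]],[0,[0,0,0],[0,0,0]]]' >/dev/null; python3 st2.py
```

```text
t 20.55 TCP in pocket [0.0067 0.     0.0556] tip [-0.0544 -0.0001  0.03  ] tail [0.0533 0.     0.0527] tilt 11.87 yawerr 0.06 roll 0.05 F [ 0.2 -0.2 -1.9] op 0.013 q [-0.63  0.15  1.83  0.08  0.97 -0.38]
t 20.8 TCP in pocket [ 0.006  -0.0001  0.0559] tip [-0.055  -0.0001  0.0302] tail [ 0.0526 -0.      0.0529] tilt 11.91 yawerr 0.05 roll 0.06 F [ 0.3 -0.9 -1.2] op 0.0132 q [-0.63  0.15  1.83  0.08  0.97 -0.38]
```

```bash
for i in 1; do python3 -m handwheel '[[0,[-0.0002,-0.001,0],[0,0,0]],[0,[0,0,0],[0,0,0]],[0,[0,0,0],[0,0,0]]]' >/dev/null; python3 st2.py; done
python3 -m handwheel '[[0,[-0.0002,-0.001,0],[0,0,0]],[0,[0,0,0],[0,0,0]],[0,[0,0,0],[0,0,0]]]' >/dev/null; python3 st2.py
```

```text
t 21.05 TCP in pocket [ 0.0057 -0.0001  0.0562] tip [-0.0552 -0.0001  0.0304] tail [ 0.0523 -0.0001  0.0534] tilt 12.03 yawerr 0.04 roll 0.07 F [ 5.4 -2.  -4.2] op 0.013 q [-0.63  0.15  1.83  0.08  0.96 -0.38]
t 21.3 TCP in pocket [ 0.0055 -0.0001  0.0565] tip [-0.0554 -0.0002  0.0306] tail [ 0.0522 -0.0001  0.0538] tilt 12.16 yawerr 0.03 roll 0.08 F [ 8.2 -1.1 -7. ] op 0.0129 q [-0.63  0.14  1.84  0.08  0.96 -0.38]
```

```bash
python3 -m handwheel '[[0,[0.0036,0.001,0],[0,0,-3]],[0,[0.0035,0.0006,0],[0,0,-3]],[0,[0,0,0],[0,0,0]],[0,[0,0,0],[0,0,0]]]' >/dev/null; python3 st2.py
```

```text
t 21.63 TCP in pocket [ 0.0076 -0.0002  0.0495] tip [-0.0557 -0.0003  0.0302] tail [ 0.0537 -0.0002  0.0417] tilt 5.99 yawerr 0.07 roll 0.08 F [ 3.5 -1.9 -1. ] op 0.0128 q [-0.61  0.21  1.76  0.04  1.07 -0.34]
```

Run:
```python
from h import *
for n,off,w,h,s in(('side',(300,195),80,60,9),):
    a=np.mean([ctrl.get_image(n).astype(float) for _ in range(3)],0)[off[1]:off[1]+h,off[0]:off[0]+w,::-1]
    cv2.imwrite('pics/l_%s.png'%n,cv2.resize(a,None,fx=s,fy=s,interpolation=cv2.INTER_CUBIC).clip(0,255).astype(np.uint8))
```

```text
(no output)
```

View pics/l_side.png

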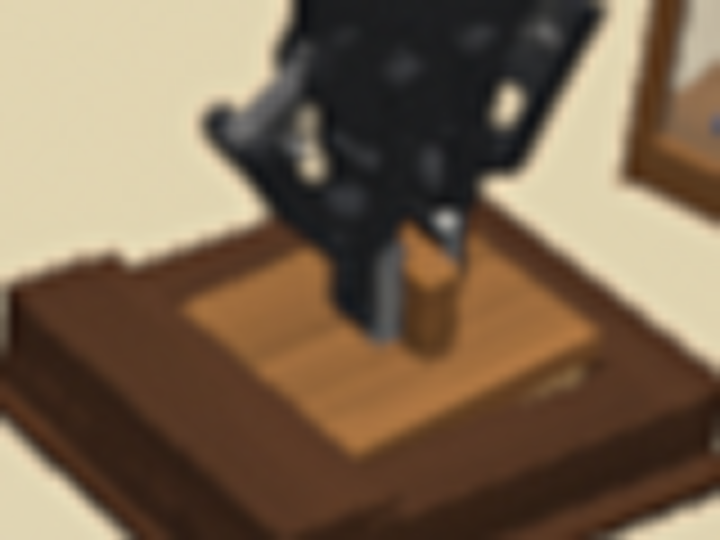

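```bash
python3 -m handwheel '[[0,[0.0034,0.001,0],[0,0,-3]],[0,[0,0,0],[0,0,0]],[0,[0,0,0],[0,0,0]]]' >/dev/null; python3 st2.py;python3 -m handwheel '[[0,[0.0028,0.001,0],[0,0,-3]],[0,[0,0,0],[0,0,0]],[0,[0,0,0],[0,0,0]]]' >/dev/null; python3 st2.py
```

```text
t 22.03 TCP in pocket [ 0.0082 -0.0002  0.0461] tip [-0.056  -0.0003  0.0303] tail [ 0.0538 -0.0002  0.036 ] tilt 2.97 yawerr 0.05 roll 0.08 F [ 3.9 -2.  -0.6] op 0.0132 q [-0.61  0.25  1.72  0.02  1.12 -0.32]
t 22.28 TCP in pocket [ 0.0087 -0.      0.0427] tip [-0.0563 -0.0001  0.0304] tail [ 0.0537 -0.      0.0301] tilt -0.11 yawerr 0.05 roll 0.05 F [ 2.7 -1.3 -1.2] op 0.0128 q [-0.6   0.28  1.68 -0.    1.17 -0.31]
```

Run:
```python
from h import *
for n,off,w,h,s in(('side',(300,195),80,60,9),('top',(300,120),85,90,7)):
    a=np.mean([ctrl.get_image(n).astype(float) for _ in range(3)],0)[off[1]:off[1]+h,off[0]:off[0]+w,::-1]
    cv2.imwrite('pics/m_%s.png'%n,cv2.resize(a,None,fx=s,fy=s,interpolation=cv2.INTER_CUBIC).clip(0,255).astype(np.uint8))
```

```text
(no output)
```

View pics/m_side.png

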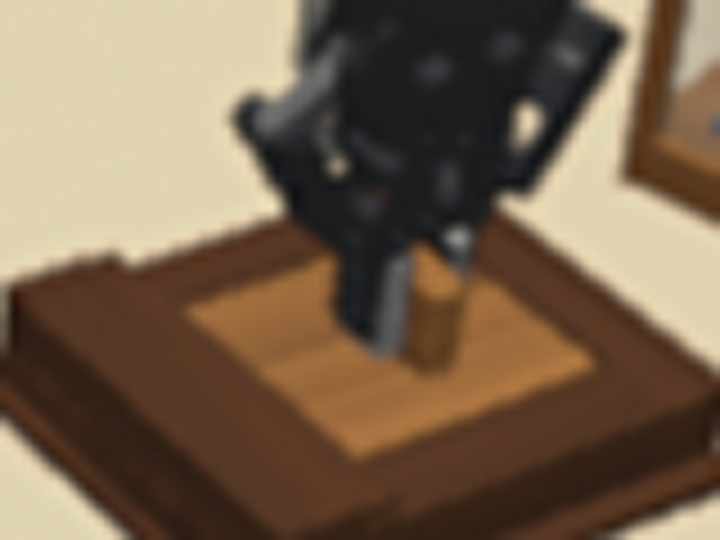

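View pics/m_top.png

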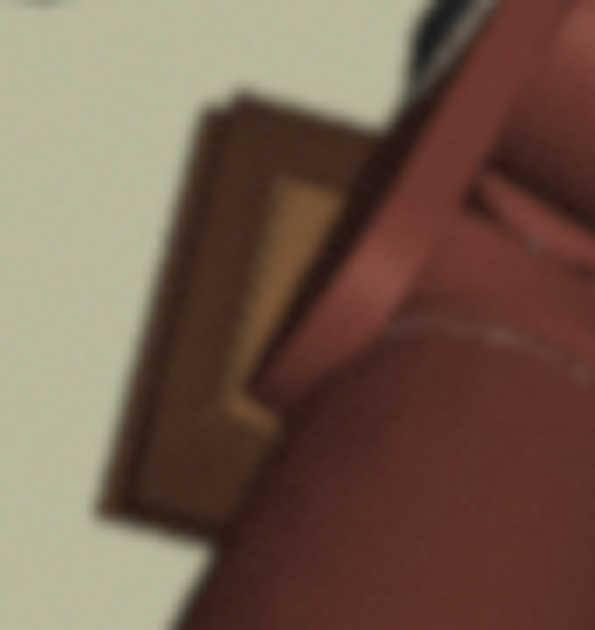

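```bash
python3 -m handwheel '[[0,[0.001,0.0005,0],[0,0,0]],[0,[0,0,0],[0,0,0]],[0,[0,0,0],[0,0,0]]]' >/dev/null; python3 st2.py;python3 -m handwheel '[[0,[0.001,0,0],[0,0,0]],[0,[0,0,0],[0,0,0]],[0,[0,0,0],[0,0,0]]]' >/dev/null; python3 st2.py
```

```text
t 22.83 TCP in pocket [0.0088 0.0001 0.042 ] tip [-0.0563  0.      0.0298] tail [0.0537 0.0001 0.0293] tilt -0.25 yawerr 0.05 roll 0.04 F [-2.5  1.9  3.2] op 0.0128 q [-0.6   0.29  1.68 -0.    1.18 -0.3 ]
t 23.08 TCP in pocket [0.0088 0.     0.042 ] tip [-0.0562 -0.      0.0298] tail [0.0538 0.0001 0.0293] tilt -0.27 yawerr 0.06 roll 0.04 F [-5.5  3.7  8. ] op 0.0129 q [-0.6   0.29  1.68 -0.    1.18 -0.31]
```

```bash
python3 -m handwheel '[[0.02,[0,0,0],[0,0,0]],[0.03,[0,0,0],[0,0,0]],[0.045,[0,0,0],[0,0,0]],[0.045,[0,0,0],[0,0,0]],[0.045,[0,0,0],[0,0,0]]]'; python3 -m handwheel '[[0.045,[-0.02,0,0],[0,0,0]],[0.045,[-0.035,0,0],[0,0,0]],[0.045,[-0.035,0,0],[0,0,0]],[0.045,[-0.035,0,0],[0,0,0]],[0.045,[0,0,-0.04],[0,0,0]],[0.045,[0,0,-0.04],[0,0,0]],[0.045,[0,0,-0.04],[0,0,0]],[0.045,[0,0,-0.04],[0,0,0]],[0.045,[0,0,-0.04],[0,0,0]],[0.045,[0,0,-0.04],[0,0,0]]]'
python3 st.py
python3 - <<'E'
from h import *
save('top','topZ.png',scale=1.5)
for n,off,w,h,s in(('side',(290,195),90,75,8),('top',(300,120),85,90,7)):
    a=np.mean([ctrl.get_image(n).astype(float) for _ in range(4)],0); np.save(n+'_n.npy',a);a=a[off[1]:off[1]+h,off[0]:off[0]+w,::-1]
    cv2.imwrite('pics/n_%s.png'%n,cv2.resize(a,None,fx=s,fy=s,interpolation=cv2.INTER_CUBIC).clip(0,255).astype(np.uint8))
E
```

```text
t: 23.5
tool_pos: [0.5743, -0.3026, 0.0406]
tool_rot: [1.42, 1.058, -1.424]
contact_force: [0.5, 0.6, 0.2]
opening: 0.0451
t: 24.33
tool_pos: [0.6443, -0.071, 0.1657]
tool_rot: [1.42, 1.057, -1.424]
contact_force: [1.3, 0.5, 0.3]
opening: 0.0452
t 24.3333 pos [ 0.6443 -0.071   0.1657] q [-2.240e-01  1.540e-01  1.615e+00 -1.000e-03  1.374e+00  6.900e-02] F [1.3 0.5 0.3] op 0.0452
[[-0.002  0.957 -0.289]
 [-0.    -0.289 -0.957]
 [-1.    -0.002  0.001]]
```

View pics/n_side.png

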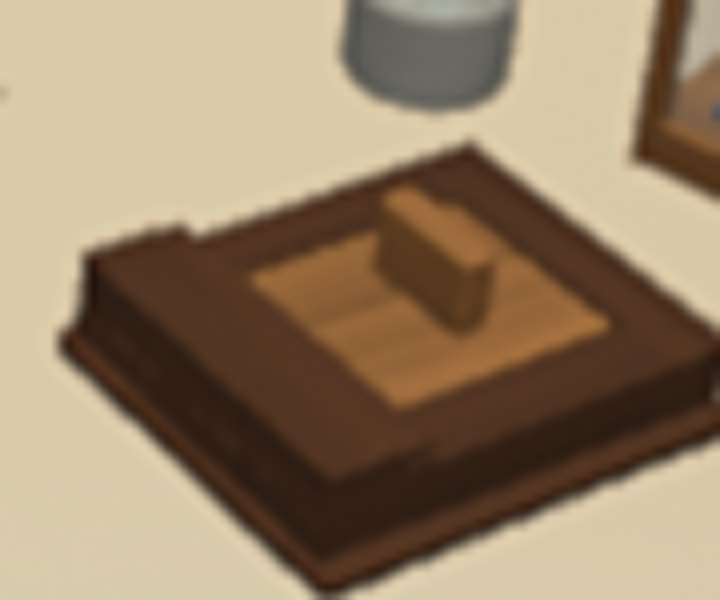

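View pics/n_top.png

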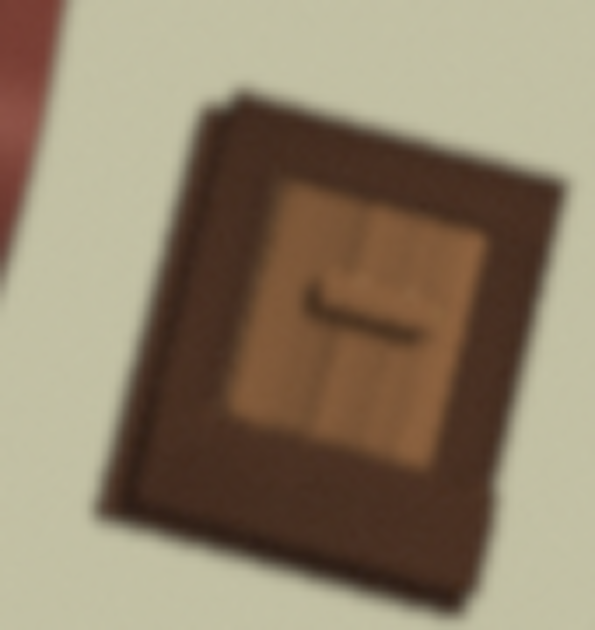

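View pics/topZ.png

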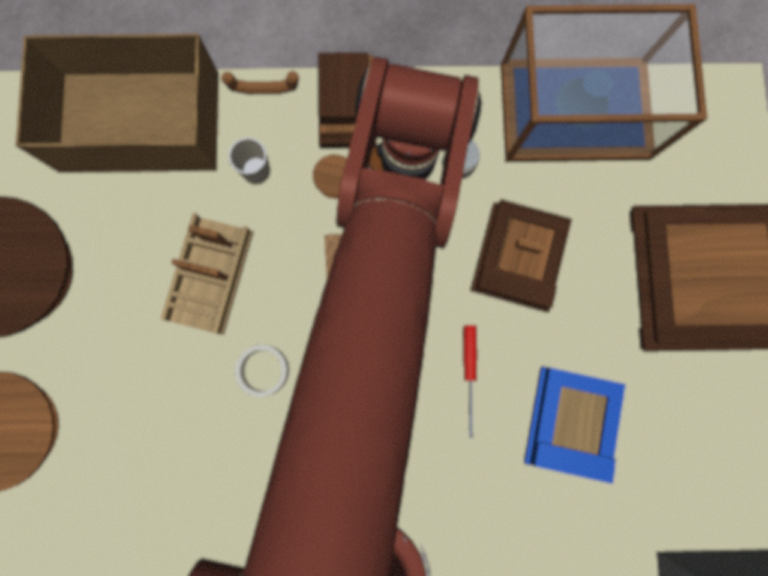

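```bash
python3 -m handwheel '[[0.045,[0,-0.03,-0.02],[0,0,0]],[0.045,[0,-0.03,-0.02],[0,0,0]],[0.045,[0,0,0],[0,0,0]],[0.045,[0,0,0],[0,0,0]]]'
python3 - <<'E'
from fit import *
save('side','sideZ.png',scale=1.5)
PK=(.5653,-.2999,-.294)
for n,off,w,h,s in(('side',(290,195),90,75,8),('top',(300,120),85,90,7)):
    a=np.load(n+'_n.npy')[off[1]:off[1]+h,off[0]:off[0]+w,::-1]
    im=cv2.resize(a,None,fx=s,fy=s,interpolation=cv2.INTER_CUBIC).clip(0,255).astype(np.uint8)
    for P in lay((PK[0]-.0005,PK[1],PK[2]),z=.03): draw(im,n,P,off,s)
    cv2.imwrite('pics/fin_%s.png'%n,im)
E
```

```text
t: 25.12
tool_pos: [0.5972, -0.0172, 0.1656]
tool_rot: [1.42, 1.057, -1.424]
contact_force: [0.4, -0.6, -0.3]
opening: 0.0448
```

View pics/fin_side.png

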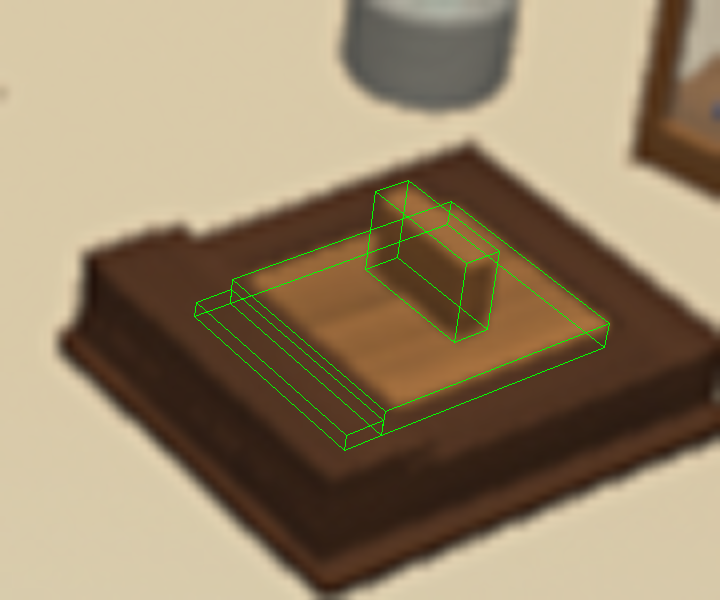

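View pics/sideZ.png

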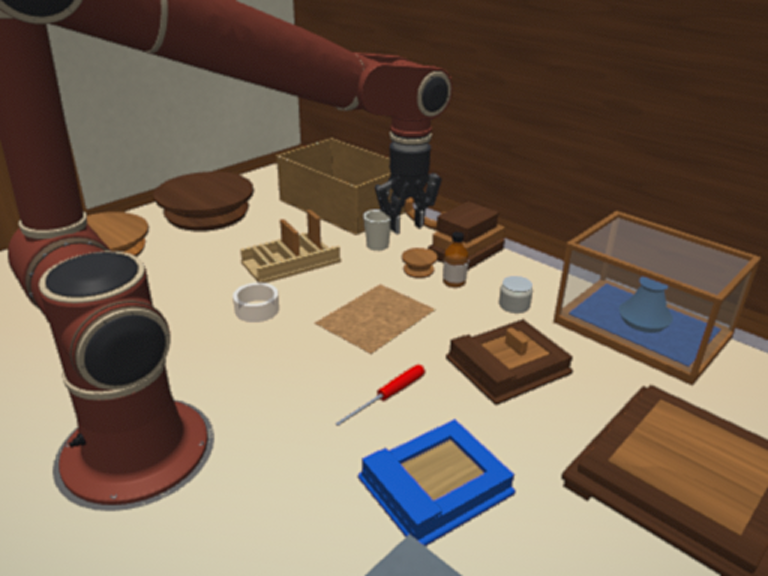

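Model and picture agree: the cover is flat and flush, with its tongue under the lip. Nothing else has moved and the arm is clear.

```bash
python3 -c "
from station import ctrl
print(ctrl.finish_job())"
```

```text
the job is handed in; nothing more can be done
None
```

The cover is in the pocket of the dark brown plinth, tongue under the lip, grip bar up, lying flat and released. I handed the job in at about 25 s of robot time.

- **What I did:** I took the cover from the near rack slot by its tongued end and lowered it onto the mat. I then took it again by the grip bar, slid the tongue under the lip at a 12° tilt until it met the end, laid it flat, pressed with about 8 N and let go.
- **Last checks:**
  - The side-view overlay of a flat, seated cover matches the picture to within about 1–2 pixels (roughly 3–5 mm).
  - With the cover still gripped, the tool pose put its underside at about 29.5 mm, against the floor's 30 mm.
  - In the final views the two boards and the other objects are where they were, and the gripper touches nothing.
- **Disagreements:**
  - While the cover was held, single-view estimates of its position in the gripper differed by 2–4 mm. I went by the two-view fit and by feeling for contact.
  - While laying the cover down, joint 3 read 2.584 (limit 2.58) and joint 5 read 0.089 (limit 0.09). Both may be rounding or sensor noise, and I moved off both limits at the next step. I can't rule out that this counts as passing a joint range.

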